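Check a ringed dent with a top-heavy inspection lamp

ROBOT

A 6-joint arm with a two-finger parallel gripper is mounted at the origin on the work surface. World frame = base frame: x ahead of the robot, y to its left, z up, the work surface at z = 0. Lengths are in mm, angles in rad, forces in N, time in s.
With the tool pointing down it reaches from about 325 to 750 mm from the base axis. Payload 7.6 kg.
Tool frame: the origin (TCP) lies midway between the tips of the shut fingers; the grasp point (between the pads) lies hold_point_z behind it (hold_point_z is the distance from the TCP to the grasp point, in mm); z points along the fingers, y is the direction in which the jaws open and shut (so a half turn about z gives the same grasp; the last joint's range is limited). The gripper opens to 85 mm and grips with 20 to 120 N. Pads are 22 mm wide; open, the fingers measure 114 mm over their backs; the gripper's body (76 mm by 85 mm) begins 54 mm behind the grasp point. The pads swing forward as they close: fully open they stand 13 mm farther back than shut.
Start: joints at [-1.213, 0.052, 1.401, -0, 1.689, -0.07], TCP at [217.833, -477.697, 231.323] pointing down, gripper open.
Joint ranges: [-2.9, 2.9], [-0.91, 2.17], [0.12, 2.37], [-1.06, 4.2], [0.26, 2.73], [-2.93, 2.93]. Speed limits (rad/s): [2.57, 2.57, 3.01, 3.14, 3.14, 3.14].

INTERFACE

Orientations are given as a rotation vector (axis times angle).
In Python, from station import read_state, snapshot, camera_params, job_done, hold_point_z gives the robot as it stands. The module is installed in compiled form; this text tells all that it offers.
- The arm moves only by the tool jog_arm, never from a script. Its arguments are lists of equal length, an entry for each row: "offset": the shift along the tool's x, y, z in mm, a list of three; "spin": the turn about the tool's z in rad. In form: {"offset": [[dx, dy, dz], ...], "spin": [spin, ...]}. A call has 1 to 5 rows; each row is the pose to reach, as a shift and turn from the pose commanded when the call began, along the tool's axes at that moment; what a row does not reach only later rows make up. A row lasts 1/12 s, in which the tool goes at most 41.7 mm and 7.16 degrees, less where a joint would pass 70% of its speed; a pose out of reach is approached as far as the arm can. A call with a gripper value outside its range is refused whole. "grip" is the closure, from -1 (fully open) to 1 (shut), set as the call begins (left out, the last holds). The fingers move at their own pace and stop on an object; "squeeze" is the grip in N (left out, the last holds). Time passes only in rows, so rows that repeat a pose let the fingers close. It gives the time, the measured TCP pose, the force and the opening at its end, in the units of the state.
- read_state(): the state, without advancing time (a new reading comes with each control period).
- snapshot(name): name is "scene" or "top"; returns the picture (480x640x3 uint8, red, green, blue); there is no depth.
- camera_params(name): a dict with "K" (3x3 intrinsics, pixels), "k1" (the pictures are not rectified: a ray, as slopes to the right and down, at radius r is drawn at 1 + k1 r^2 times it, then the intrinsics apply), "R" (3x3) and "t" (3): a world point X has camera coordinates R X + t. Camera axes: x right, y down, z forward; pixel columns grow to the right and rows downward; lengths in mm; the calibration is good to about 2 mm. A picture is of the moment at which its call begins. camera_params takes no time and is no camera call.
- job_done(): hands the job in, once; it reports no verdict.
The state is a dict: "clock": time; "qpos": joint angles; "qvel": joint speeds; "effort": joint torques, N m; "ee_pos": TCP position; "ee_rot": TCP orientation; "contact_force": force on the tool from outside, world axes, zero at the start; "moment": the same for the moment, N m; "grip_width": finger opening in mm.
Only numpy, scipy, OpenCV 4.12 (cv2) and the standard library are available. Lean on these libraries where they do the work, as an engineer would, in place of code of your own. Each camera call takes 0.05 s, during which the arm holds its last target. There are 200 camera calls.

TASK

Take the inspection lamp out of its cradle by the orange handle, hold it with its foot level, its mast upright and its lamp head above the blue ring on the black car panel, steadily for five seconds, then set it back in the cradle with the mast standing in the fork, and let go. The mast's hinge is loose and topples by itself, so balance it all the way: it must never drop over. Touch neither the mast nor the panel, and leave the hammer, dolly and tape roll alone.

Things in the scene. Friction and masses are not known exactly. Their poses are not given: they have to be found in the camera images.
- foot: lamp foot, loose: black slab 330 x 60 x 20 mm, origin at the centre of its underside, x along its length towards the mast, z up. A red battery (x = -162 to -88 mm, 56 mm wide, up to z = 65 mm) sits behind the handle. Mast hinge at x = 150 mm, z = 35 mm. Foot with battery about 0.45 kg (may be 20 % off); the whole lamp balances fore and aft close to the handle.
- handle (a point): grip point in the orange handle on the foot, 45 mm straight above the foot's origin. The handle is a bar 80 mm long (foot's x), 26 mm wide (foot's y), 20 to 66 mm above the underside: grip it from above, fingers closing along the foot's y.
- mast: yellow mast, 14 mm thick, hinged on the foot; origin on the hinge, z up the mast, x along the hinge (foot's x). Lamp head on top (110 x 60 x 34 mm): 215 to 249 mm above the hinge, x = -20 to 90 mm. Mast with head about 0.22 kg (may be 15 % off), centre of mass 192 mm above the hinge, inertia about the hinge 0.0092 kg m2. The robot must not touch it.
- hinge (a joint): lean of the mast relative to the foot, rad, about the foot's +x: 0 square, positive towards the foot's -y side; stops at +-0.45. Spring to 0: 0.18 N m/rad; damper 0.13 N m s/rad. Gravity topples it with 0.41 N m per rad of lean from vertical, more than the spring can hold: time constant about 0.6 s. Rolling the held foot about its x drives the mast through spring and damper.
- head (a point): centre of the white lamp face under the lamp head, 215 mm above the hinge and 45 mm ahead of it along x (with the mast square: x = 195 mm and z = 250 mm in the foot's frame)
- cradle: fixed cradle; origin under its centre at table height, x towards the fork. Seated foot: on the floor 12 mm above the origin, origins and axes in line. Blue side walls 70 mm apart inside, 20 mm high; end wall as high, inside face at x = -172 mm; open towards +x. The mast goes into the fork along +x with the foot lifted clear of the walls, then the foot is lowered.
- fork (a point): on the cradle, x = 150 mm, z = 167 mm: point midway between two blue level prongs, 10 mm thick, 34 mm clear apart, along x from x = 130 to 220 mm of the cradle; from 130 to 105 mm they open outwards to 90 mm. They join a post at x = 218 to 234 mm, 173 mm high. The mouth faces -x. In the fork the mast leans on a prong by up to about 0.1 rad.
- panel: fixed black corner of a car bonnet; origin on the table, top flat at 40 mm, from x = -45 to 245 mm and y = -110 to 140 mm in its own frame. Not to be touched by lamp or robot.
- ring (a point): centre of the blue ring (90 mm across) on the panel's top, at x = 120 mm, z = 40 mm in the panel's frame
- hammer: bystander: body hammer lying flat, handle 240 mm along its y with the steel head (110 mm wide) at the +y end, 22 mm high, origin at the middle of the handle's underside
- dolly: bystander: steel dolly block 90 x 50 x 35 mm, origin at the centre of its underside
- tape_roll: bystander: green tape roll, 90 mm across, 24 mm high, lying flat, origin at the centre of its underside

How it is judged:
By the outcome, as a careful person would: the job done as asked, in the order asked, and still so for the second after the job is handed in, with the robot touching nothing.
It also fails if it takes over 67 s, if anything falls off the work surface, if the arm or the gripper's body presses on something with over 40 N, if the wrist force passes 120 N, or if a joint passes its speed limit or range.

## Working session

There is one attempt and no reset: what is moved stays moved. The work goes in short steps, Python scripts to look and compute and a tool call to move; the robot and the scene stay as the last step left them, time stands still between calls to the robot, and variables do not carry over. Pictures are saved under pics/ and viewed, about 8 in all and at most 12, crops included, and the job is handed in when it is done.

Besides the shell and the picture viewer there is one more tool, called in YAML: its name, and indented under it one key for each argument. jog_arm: Moves the arm, as the interface text tells. Its arguments: {"type":"object","properties":{"offset":{"type":"array","items":{"type":"array","items":{"type":"number"}}},"spin":{"type":"array","items":{"type":"number"}},"grip":{"type":"number"},"squeeze":{"type":"number"}},"required":["offset","spin"]}

```bash
mkdir -p pics; ls; python3 - <<'E'
from station import *
import cv2
s=read_state(); print(s); print(hold_point_z if not callable(hold_point_z) else hold_point_z())
for n in("scene","top"):
    p=camera_params(n); print(n,p)
    im=snapshot(n); cv2.imwrite(f"pics/{n}0.png",im[:,:,::-1])
E
```

```text
pics
{'clock': 0.0, 'qpos': array([-1.21328911e+00,  5.28619769e-02,  1.40173532e+00, -7.55166080e-06,
        1.68863582e+00, -7.02910442e-02]), 'qvel': array([0.00074643, 0.00045378, 0.00042343, 0.00080156, 0.00012341,
       0.00028863]), 'effort': array([ 8.97274276e-04, -3.81666183e+01, -3.60189950e+01,  1.34024674e-05,
        6.16028759e-03, -6.79082923e-08]), 'ee_pos': array([ 217.71929859, -477.38293303,  230.45390035]), 'ee_rot': array([-3.06841260e+00, -6.66525684e-01,  3.80247043e-04]), 'contact_force': array([ 0.47249536, -0.23634665, -0.17540654]), 'moment': array([ 0.00203774,  0.04074927, -0.00731002]), 'grip_width': 85.66002257469536}
18.700000000000003
scene {'K': array([[453.95813529,   0.        , 317.8778225 ],
       [  0.        , 453.95813529, 248.41127014],
       [  0.        ,   0.        ,   1.        ]]), 'k1': -0.11039546280316251, 'R': array([[ 0.84541191,  0.53409707, -0.00436149],
       [ 0.44045366, -0.70175813, -0.55994294],
       [-0.30212459,  0.4714614 , -0.82851969]]), 't': array([-533.24378477, -171.82950171, 1200.03375359])}
top {'K': array([[513.64998567,   0.        , 311.42788533],
       [  0.        , 513.64998567, 234.72597769],
       [  0.        ,   0.        ,   1.        ]]), 'k1': -0.016517684373435253, 'R': array([[-0.01051442, -0.99993692, -0.00394966],
       [-0.9891955 ,  0.01097891, -0.14619073],
       [ 0.14622487,  0.00236988, -0.98924854]]), 't': array([ -13.68750616,  646.33055016, 1178.88798004])}
```

View pics/scene0.png

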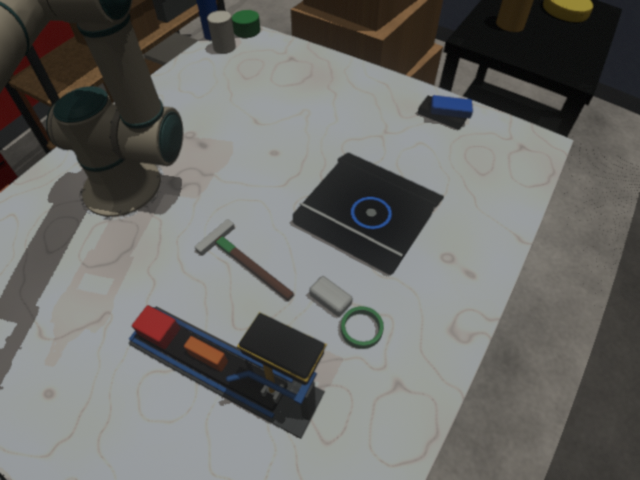

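View pics/top0.png

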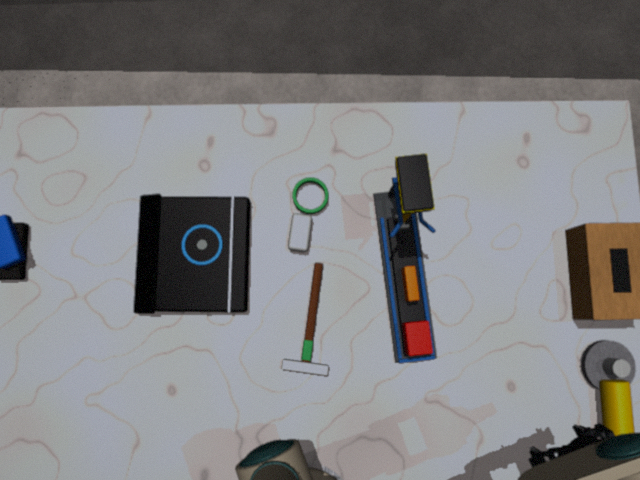

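```bash
cat > h.py <<'E'
import numpy as np, cv2
from scipy.spatial.transform import Rotation as Ro
from scipy.optimize import least_squares
from station import *
P={n:camera_params(n) for n in("scene","top")}
def proj(n,X):
    p=P[n]; c=np.atleast_2d(X)@p["R"].T+p["t"]; s=c[:,:2]/c[:,2:]; s=s*(1+p["k1"]*(s**2).sum(1,keepdims=True))
    return s@p["K"][:2,:2].T+p["K"][:2,2]
def unproj(n,uv,z):
    p=P[n]; uv=np.atleast_2d(uv).astype(float); q=(uv-p["K"][:2,2])/np.diag(p["K"])[:2]; s=q.copy()
    for _ in range(20): s=q/(1+p["k1"]*(s**2).sum(1,keepdims=True))
    d=np.c_[s,np.ones(len(s))]@p["R"]; o=-p["R"].T@p["t"]
    return o+d*((z-o[2])/d[:,2])[:,None]
def blobs(im,lo,hi,amin=30):
    m=cv2.inRange(cv2.cvtColor(im,cv2.COLOR_RGB2HSV),lo,hi)
    n,l,st,c=cv2.connectedComponentsWithStats(m)
    return [(st[i],c[i],l==i) for i in range(1,n) if st[i,4]>=amin]
E
python3 - <<'E'
from h import *
S=cv2.imread("pics/scene0.png")[:,:,::-1].copy();T=cv2.imread("pics/top0.png")[:,:,::-1].copy()
for nm,im in(("scene",S),("top",T)):
  for c,lo,hi,z in(("orange",(8,140,90),(16,255,255),78),("red",(0,150,80),(5,255,255),77),("blue",(95,120,60),(115,255,255),40),("yellow",(18,120,40),(32,255,255),200)):
    for st,ce,m in blobs(im,lo,hi,25):
        pts=np.argwhere(m)[:,::-1].astype(np.float32)
        print(nm,c,st,ce.round(1),unproj(nm,ce,z)[0].round(1),[np.round(v,1) for v in cv2.minAreaRect(pts)])
R=Ro.from_rotvec(read_state()["ee_rot"]).as_matrix(); print(R.round(3))
a=cv2.resize(S[290:450,110:360],None,fx=3,fy=3,interpolation=cv2.INTER_CUBIC)
b=cv2.resize(T[140:370,360:460],None,fx=2,fy=2,interpolation=cv2.INTER_CUBIC)
o=np.zeros((480,960,3),np.uint8);o[:480,:750]=a;o[:460,750:950]=b
cv2.imwrite("pics/crop0.png",cv2.resize(o,(800,400))[:,:,::-1])
E
```

```text
scene orange [184 336  40  28 521] [203.7 349.8] [ 530.9 -250.3   78. ] [array([203.6, 349.8]), array([39.2, 13.5]), np.float64(28.1)]
scene red [133 306  42  36 844] [153.2 323.5] [ 409. -263.   77.] [array([153.1, 323.3]), array([34.5, 26.7]), np.float64(29.1)]
scene blue [432  96  40  17 515] [451.6 103.8] [636.6 736.1  40. ] [array([451.5, 103.8]), array([40.1, 13.2]), np.float64(5.4)]
scene blue [350 196  42  34 445] [370.7 212.5] [629.  241.1  40. ] [array([370.5, 212.5]), array([33., 41.]), np.float64(90.0)]
scene blue [178 321  84  46 301] [221.4 344.3] [ 536.9 -214.4   40. ] [array([219.6, 343.2]), array([94.4,  3.8]), np.float64(27.1)]
scene blue [130 333  97  59 455] [177.8 364. ] [ 489.9 -294.5   40. ] [array([178.3, 364. ]), array([109.6,   8. ]), np.float64(31.2)]
scene blue [273 370  20  12  73] [282.3 375.4] [ 676.9 -201.2   40. ] [array([282.1, 375.3]), array([21. ,  3.1]), np.float64(26.6)]
scene blue [226 374  14   7  64] [232.4 377.2] [ 597.5 -256.3   40. ] [array([232.4, 377. ]), array([ 5.1, 13.3]), np.float64(76.0)]
scene blue [293 374  22  29 173] [302.5 391.3
[... 1443 characters left out ...]
95.4 300.9] [ 487.3 -217.    40. ] [array([407. , 288.2]), array([146.2,  37.1]), np.float64(82.5)]
top blue [390 222  12  15  75] [395.2 229.5] [ 657.8 -222.3   40. ] [array([395.6, 229.1]), array([ 4.6, 17.8]), np.float64(36.9)]
top blue [181 224  42  42 568] [201.3 244.2] [627.1 243.8  40. ] [array([201.5, 244.5]), array([41., 41.]), np.float64(90.0)]
top yellow [396 157  38  65 226] [406.  199.4] [ 696.6 -221.2  200. ] [array([401.9, 191.8]), array([63. , 31.8]), np.float64(53.5)]
top yellow [ 600  379   34   58 1593] [616.6 406.4] [ 269.9 -627.5  200. ] [array([616.2, 407.3]), array([57.2, 30.2]), np.float64(84.8)]
[[ 0.91   0.415 -0.   ]
 [ 0.415 -0.91   0.001]
 [ 0.    -0.001 -1.   ]]
```

View pics/crop0.png

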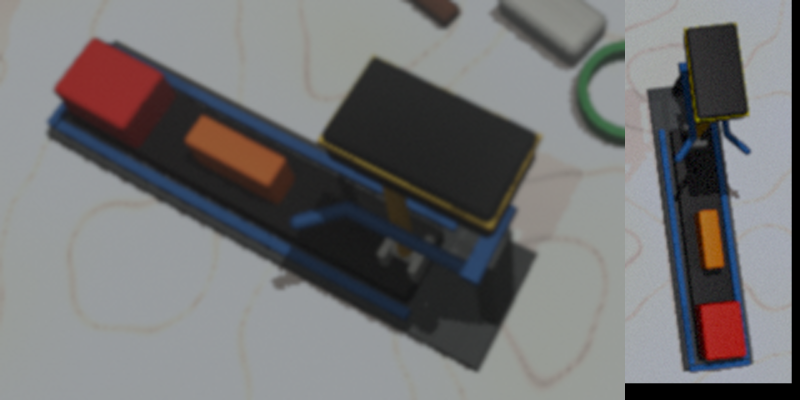

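```bash
cat >> h.py <<'E'
def box(x,y,z): return np.array([[a,b,c] for a in x for b in y for c in z],float)
HAN=box((-40,40),(-13,13),(20,66)); BAT=box((-162,-88),(-28,28),(20,65))
HZ=224.
RIM=box((-20,90),(-30,30),(215,HZ)); CAP=box((-20,90),(-30,30),(HZ,249)); MAST=box((-7,7),(-7,7),(10,217))
def footpts(X,p): # p=x,y,z(underside),yaw
    c,s=np.cos(p[3]),np.sin(p[3]); return X@np.array([[c,s,0],[-s,c,0],[0,0,1]])+np.array(p[:3])
def mastpts(X,th,p):
    c,s=np.cos(th),np.sin(th); Y=X@np.array([[1,0,0],[0,c,s],[0,-s,c]])+[150,0,35]; return footpts(Y,p)
def hull(n,X): return cv2.convexHull(proj(n,X).astype(np.float32))
def hm(h):
    m=cv2.moments(h); return np.array([m["m10"]/m["m00"],m["m01"]/m["m00"]]),.5*np.arctan2(2*m["mu11"],m["mu20"]-m["mu02"])
def fill(img,h,v): cv2.fillConvexPoly(img,np.round(h*16).astype(np.int32),v,cv2.LINE_AA,4)
def yel(im):
    i=im.astype(float); y=np.clip(np.minimum(i[...,0],i[...,1])*1.0-i[...,2]-8,0,60)
    hsv=cv2.cvtColor(im,cv2.COLOR_RGB2HSV); y[(hsv[...,0]<14)|(hsv[...,0]>34)|(hsv[...,1]<90)]=0
    return y
def lean(n,im,p,ths=np.arange(-.3,.3001,.01)):
    """best lean + small along-view shift in world x ignored; returns theta, score"""
    c=proj(n,mastpts(np.array([[20,0,190.]]),0,p))[0].astype(int); w=110
    x0,y0=max(c[0]-w,0),max(c[1]-w,0); sl=(slice(y0,y0+2*w),slice(x0,x0+2*w))
    Y=cv2.GaussianBlur(yel(im),(0,0),1.0)[sl]
    def sc(th):
        r=np.zeros(im.shape[:2],np.uint8)
        fill(r,hull(n,mastpts(MAST,th,p)),150); fill(r,hull(n,mastpts(RIM,th,p)),255); fill(r,hull(n,mastpts(CAP,th,p)),0)
        r=cv2.GaussianBlur(r.astype(float),(0,0),1.0)[sl]; return (r*Y).sum()/np.sqrt((r*r).sum()*(Y*Y).sum()+1e-9)
    s=[sc(t) for t in ths]; t=ths[int(np.argmax(s))]
    f=np.arange(-.02,.0201,.002)+t; s=np.array([sc(x) for x in f]); k=np.polyfit(f-t,s,2)
    return (t-k[1]/(2*k[0]) if k[0]<0 else t), s.max()
E
python3 - <<'E'
from h import *
ims={n:cv2.imread(f"pics/{n}0.png")[:,:,::-1].copy() for n in P}
obs={}
for n in P:
    for k,lo,hi in(("H",(7,110,50),(17,255,255)),("B",(0,130,40),(5,255,255))):
        b=[x for x in blobs(ims[n],lo,hi,200) if (n=="scene" or x[1][0]<560)]
        b=max(b,key=lambda x:x[0][4]); m=b[2].astype(np.uint8); mm=cv2.moments(m,True)
        obs[n,k]=(b[1],.5*np.arctan2(2*mm["mu11"],mm["mu20"]-mm["mu02"])); print(n,k,b[0],b[1].round(1),hm(hull(n,footpts(HAN if k=="H" else BAT,[529,-250,12,.09])))[0].round(1))
def res(q,ns):
    r=[]
    for n in ns:
        for k,X in(("H",HAN),("B",BAT)):
            c,a=hm(hull(n,footpts(X,[q[0],q[1],12,q[2]]))); r+=list(c-obs[n,k][0]); 
            if k=="H": r.append(20*np.sin(a-obs[n,k][1]))
    return r
for ns in(["scene"],["top"],["scene","top"]):
    f=least_squares(res,[529,-250,.09],args=(ns,)); q=f.x; print(ns,q.round(3),np.round(f.fun,1))
    p=[q[0],q[1],12,q[2]]
    for n in P: print("  lean",n,*np.round(lean(n,ims[n],p),3))
E
```

```text
scene H [  41   37   62   61 1655] [71.3 68.2] [205.6 353.4]
scene B [ 133  306   42   42 1020] [154.7 325.7] [155.6 326.3]
top H [305 264  17  76 549] [313.4 301.5] [410.1 282.5]
top B [402 320  29  37 832] [416.8 337.8] [417.1 337.1]
['scene'] [ 5.28982e+02 -2.50035e+02  9.30000e-02] [134.3 285.2  -0.8   0.7   0.8]
  lean scene -0.074 0.677
  lean top -0.022 0.229
['top'] [ 5.19858e+02 -2.50000e+02  9.00000e-02] [ 96.8 -15.    5.2   0.5   3.3]
  lean scene -0.072 0.663
  lean top -0.02 0.148
['scene', 'top'] [ 5.29e+02 -2.50e+02  9.00e-02] [134.3 285.1  -0.7   0.9   0.6  96.7 -19.    5.2   0.3  -0.7]
  lean scene -0.078 0.672
  lean top -0.025 0.232
```

```bash
cat > fit0.py <<'E'
from h import *
ims={n:cv2.imread(f"pics/{n}0.png")[:,:,::-1].copy() for n in P}
obs={}; p0=[529,-250,12,.1]
for n in P:
    for k,X,lo,hi in(("H",HAN,(7,110,40),(17,255,255)),("B",BAT,(0,130,40),(5,255,255))):
        e=hm(hull(n,footpts(X,p0)))[0]
        b=min(blobs(ims[n],lo,hi,200),key=lambda x:np.hypot(*(x[1]-e))); mm=cv2.moments(b[2].astype(np.uint8),True)
        obs[n,k]=(b[1],.5*np.arctan2(2*mm["mu11"],mm["mu20"]-mm["mu02"]),b[0][4],cv2.contourArea(hull(n,footpts(X,p0)))); print(n,k,b[1].round(1),*obs[n,k][1:])
def res(q,ns):
    r=[]
    for n in ns:
        for k,X in(("H",HAN),("B",BAT)):
            c,a=hm(hull(n,footpts(X,[q[0],q[1],12,q[2]/100]))); r+=list(c-obs[n,k][0]); 
            if k=="H": r.append(15*np.sin(a-obs[n,k][1]))
    return r
for ns in(["scene"],["top"],["scene","top"]):
    f=least_squares(res,[529,-250,10],args=(ns,),diff_step=.003); q=f.x; print(ns,q.round(2),np.round(f.fun,1))
    p=[q[0],q[1],12,q[2]/100]
    for n in P: print("  lean",n,*np.round(lean(n,ims[n],p),3))
# overlay with last fit
out=[]
for n,th in(("scene",-.08),("top",-.08)):
    c=proj(n,mastpts(np.array([[20,0,150.]]),0,p))[0].astype(int); x0,y0=c-50; s=5
    o=cv2.resize(ims[n][y0:y0+110,x0:x0+80],None,fx=s,fy=s,interpolation=cv2.INTER_CUBIC)
    for X,col in((RIM,(255,0,0)),(CAP,(0,255,0)),(MAST,(255,0,255))):
        h=hull(n,mastpts(X,th,p))-[x0,y0]+.5; cv2.polylines(o,[np.round(h*s).astype(np.int32)],True,col,1)
    out.append(o)
cv2.imwrite("pics/ov0.png",np.hstack(out)[:,:,::-1])
E
python3 fit0.py
```

```text
scene H [205.6 352.7] 0.5431903700593279 778 825.4418178442866
scene B [154.7 325.7] 0.6090478948110659 1020 1346.9969456891995
top H [410.4 283.2] 1.434875077644698 528 517.4935129196383
top B [416.8 337.8] 1.4134021447498353 832 948.4870743001811
['scene'] [ 527.34 -249.03    9.7 ] [-0.3 -0.1 -0.2  0.3  0.2]
  lean scene -0.067 0.706
  lean top -0.013 0.205
['top'] [ 527.5  -250.43    8.16] [-0.1 -0.   0.3  0.1  0. ]
  lean scene -0.084 0.693
  lean top -0.033 0.201
['scene', 'top'] [ 527.41 -249.61    9.05] [-0.5  0.1 -0.1  0.4  0.1 -0.4  0.   0.1  0.2  0. ]
  lean scene -0.073 0.704
  lean top -0.021 0.204
```

View pics/ov0.png

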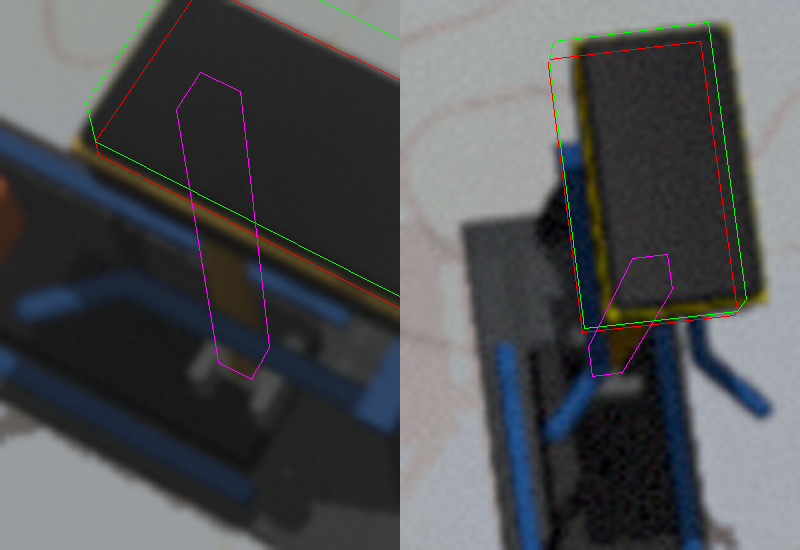

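```bash
sed -i 's/("scene",-.08),("top",-.08)/("scene",.08),("top",.08)/; s/ov0.png/ov1.png/; s/RIM,(255/box((-20,90),(-30,30),(215,249)),(255/; s/CAP,(0/box((-20,90),(-30,30),(249,249.1)),(0/' fit0.py; python3 fit0.py >/dev/null
```

```text
(no output)
```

View pics/ov1.png

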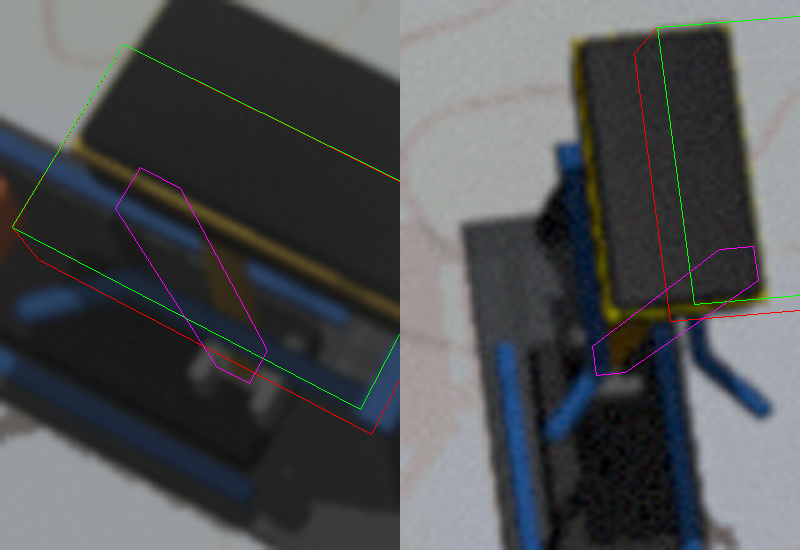

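```bash
cat > fit1.py <<'E'
from h import *
import itertools
ims={n:cv2.imread(f"pics/{n}0.png")[:,:,::-1].copy() for n in P}
p=[527.4,-249.8,12,.0905]
def sc(n,th,z1,z2,ins):
    c=proj(n,mastpts(np.array([[35,0,230.]]),th,p))[0].astype(int);sl=(slice(c[1]-45,c[1]+45),slice(c[0]-55,c[0]+55))
    Y=cv2.GaussianBlur(yel(ims[n]),(0,0),.7)[sl]
    r=np.zeros((480,640),np.uint8); f=lambda X,v:fill(r,hull(n,mastpts(X,th,p)),v)
    f(MAST,120); f(box((-20,90),(-30,30),(215,z1)),0); f(box((-20,90),(-30,30),(z1,z2)),255); f(box((-20+ins,90-ins),(-30+ins,30-ins),(z2,249)),0)
    r=cv2.GaussianBlur(r.astype(float),(0,0),.7)[sl]; return (r*Y).sum()/np.sqrt((r*r).sum()*(Y*Y).sum()+1e-9)
L=[]
for z1,z2,ins in itertools.product((215.1,222,228,234),(222,228,234,240,245,248.5),(0,2,3.5)):
    if z2-z1<4: continue
    for th in np.arange(-.1,.03,.01):
        a=sc("scene",th,z1,z2,ins);b=sc("top",th,z1,z2,ins); L.append((a+b,a,b,th,z1,z2,ins))
for l in sorted(L,reverse=True)[:10]: print(np.round(l,3))
b=sorted(L,reverse=True)[0]
for n in P: print(n,[round(float(sc(n,t,*b[4:])),2) for t in np.arange(-.1,.03,.01)])
out=[]
for n in P:
    c=proj(n,mastpts(np.array([[20,0,200.]]),0,p))[0].astype(int); x0,y0=c-[40,60]; s=5
    o=cv2.resize(ims[n][y0:y0+110,x0:x0+80],None,fx=s,fy=s,interpolation=cv2.INTER_CUBIC)
    Yv=cv2.resize(yel(ims[n])[y0:y0+110,x0:x0+80]*4,None,fx=s,fy=s).clip(0,255).astype(np.uint8)
    for X,col in((box((-20,90),(-30,30),b[4:6]),(255,0,0)),(MAST,(255,0,255))):
        h=hull(n,mastpts(X,b[3],p))-[x0,y0]+.5; cv2.polylines(o,[np.round(h*s).astype(np.int32)],True,col,1)
    out+=[o,cv2.merge([Yv]*3)]
cv2.imwrite("pics/ov2.png",cv2.resize(np.hstack(out),(800,275))[:,:,::-1])
E
python3 fit1.py
```

```text
[ 1.683e+00  8.420e-01  8.410e-01 -4.000e-02  2.340e+02  2.450e+02
  2.000e+00]
[ 1.669e+00  8.340e-01  8.360e-01 -4.000e-02  2.340e+02  2.400e+02
  3.500e+00]
[ 1.662e+00  8.200e-01  8.420e-01 -4.000e-02  2.340e+02  2.400e+02
  2.000e+00]
[ 1.659e+00  8.050e-01  8.530e-01 -4.000e-02  2.280e+02  2.450e+02
  2.000e+00]
[ 1.657e+00  8.590e-01  7.980e-01 -4.000e-02  2.340e+02  2.485e+02
  0.000e+00]
[ 1.654e+00  7.990e-01  8.540e-01 -4.000e-02  2.280e+02  2.400e+02
  3.500e+00]
[ 1.601e+00  7.600e-01  8.410e-01 -4.000e-02  2.280e+02  2.400e+02
  2.000e+00]
[ 1.600e+00  8.000e-01  8.000e-01 -4.000e-02  2.280e+02  2.485e+02
  0.000e+00]
[ 1.59e+00  7.28e-01  8.62e-01 -4.00e-02  2.28e+02  2.34e+02  3.50e+00]
[ 1.587e+00  7.370e-01  8.490e-01 -4.000e-02  2.220e+02  2.400e+02
  3.500e+00]
scene [0.24, 0.24, 0.22, 0.2, 0.31, 0.64, 0.84, 0.6, 0.3, 0.24, 0.25, 0.24, 0.24]
top [0.39, 0.39, 0.4, 0.42, 0.52, 0.76, 0.84, 0.61, 0.41, 0.35, 0.34, 0.32, 0.31]
```

View pics/ov2.png

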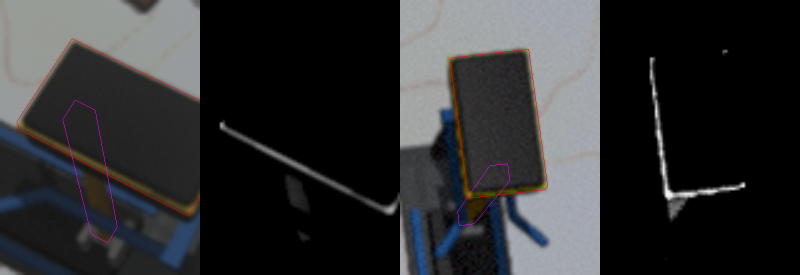

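jog_arm:
  offset:
    - [25, -5, 0]
    - [65, -14, 0]
    - [105, -22, 0]
    - [145, -30, 0]
    - [185, -39, 0]
  spin: [0.07, 0.14, 0.21, 0.28, 0.337]
  grip: -1
  squeeze: 90

```text
clock: 0.52
ee_pos: [371.1, -364.1, 230.9]
ee_rot: [-3.138, -0.136, 0.0]
contact_force: [-0.5, 0.0, 0.4]
grip_width: 85.7
```

```bash
cat >> h.py <<'E'
BAND=box((-20,90),(-30,30),(234,245)); LOW=box((-20,90),(-30,30),(215,234)); CAP=box((-18,88),(-28,28),(245,249))
def lean(n,im,p,ths=np.arange(-.36,.361,.01)):
    Y0=cv2.GaussianBlur(yel(im),(0,0),.7)
    def sc(th):
        c=proj(n,mastpts(np.array([[35,0,230.]]),th,p))[0].astype(int)
        sl=(slice(max(c[1]-45,0),c[1]+45),slice(max(c[0]-55,0),c[0]+55)); Y=Y0[sl]
        r=np.zeros(im.shape[:2],np.uint8); f=lambda X,v:fill(r,hull(n,mastpts(X,th,p)),v)
        f(LOW,0);f(BAND,255);f(CAP,0)
        r=cv2.GaussianBlur(r.astype(float),(0,0),.7)[sl]; return (r*Y).sum()/np.sqrt((r*r).sum()*(Y*Y).sum()+1e-9)
    s=[sc(t) for t in ths]; t=ths[int(np.argmax(s))]
    f=np.arange(-.008,.0081,.002)+t; s=np.array([sc(x) for x in f]); k=np.polyfit(f-t,s,2)
    return (t+np.clip(-k[1]/(2*k[0]),-.01,.01) if k[0]<0 else t), s.max()
def tool(s=None):
    s=s or read_state(); R=Ro.from_rotvec(s["ee_rot"]).as_matrix(); return s["ee_pos"],R,np.arctan2(R[1,0],R[0,0])
E
python3 - <<'E'
from h import *
t,R,y=tool(); s=read_state(); print(s["clock"],t.round(1),y.round(4),s["qvel"].round(2),"nominal end", (np.array([217.8,-477.7,231.3])+np.array([[.91,.415],[.415,-.91],[0,0]])@[185,-39]).round(1))
p=[527.4,-249.8,12,.0905]
print("to z110:",((np.array([p[0],p[1],110])-t)@R).round(1),"spin",y-p[3])
ims={n:cv2.imread(f"pics/{n}0.png")[:,:,::-1].copy() for n in P}
for n in P: print(n,lean(n,ims[n],p))
c,sn=np.cos(p[3]),np.sin(p[3])
for n in P:
    m=cv2.inRange(cv2.cvtColor(ims[n],cv2.COLOR_RGB2HSV),(95,110,45),(118,255,255)); uv=np.argwhere(m)[:,::-1]
    W=unproj(n,uv,20.)[:,:2]-p[:2]; F=W@np.array([[c,-sn],[sn,c]])
    for a,b in((-150,-90),(-90,-45),(-45,0),(0,50)):
        k=(F[:,0]>a)&(F[:,0]<b); o=[]
        for lo,hi in((-55,-20),(20,55)):
            q=F[k&(F[:,1]>lo)&(F[:,1]<hi),1]; o.append(np.percentile(q,[3,50,97]).round(1) if len(q)>10 else None)
        print(n,a,b,o)
    k=(np.abs(F[:,1])<25)&(F[:,0]<-150)&(F[:,0]>-200); print("end wall",np.percentile(F[k,0],[3,50,97]) if k.any() else None)
E
```

```text
0.5167 [ 371.1 -364.1  230.9] 0.0867 [ 0.96  0.16 -0.16  0.   -0.    1.61] nominal end [ 370.  -365.4  231.3]
to z110: [ 165.7 -100.3  120.9] spin -0.0038314509111767037
scene (np.float64(-0.04034506322704837), np.float64(0.8550602265682524))
top (np.float64(-0.04256219241362967), np.float64(0.855210663328749))
scene -150 -90 [array([-42.8, -38.8, -34.6]), array([36.3, 39.3, 42.1])]
scene -90 -45 [array([-42.3, -38.4, -34.4]), array([35.7, 39. , 42.2])]
scene -45 0 [array([-42.1, -38.1, -33.9]), array([35.6, 39.3, 43. ])]
scene 0 50 [array([-41.9, -37.7, -33.4]), array([36.1, 39.9, 43.8])]
end wall [-174.46023878 -174.46023878 -174.46023878]
top -150 -90 [None, array([35.3, 39.9, 44.6])]
top -90 -45 [array([-42.1, -36.9, -31.5]), array([35.4, 40.4, 45.4])]
top -45 0 [array([-42.1, -36.6, -31.2]), array([36.1, 40.9, 45.8])]
top 0 50 [array([-41.5, -36.5, -31.3]), array([36.3, 41.1, 45.9])]
end wall [-180.30861772 -176.14892522 -171.9860338 ]
```

```bash
python3 - <<'E'
from h import *
p=[527.4,-249.8,12,.0905]
im=snapshot("top"); cv2.imwrite("pics/top1.png",im[:,:,::-1]); print("lean now",lean("top",im,p))
im2=snapshot("scene"); cv2.imwrite("pics/scene1.png",im2[:,:,::-1]); print("lean scene",lean("scene",im2,p))
c,sn=np.cos(p[3]),np.sin(p[3])
for n,I in(("top",im),("scene",im2)):
    m=cv2.inRange(cv2.cvtColor(I,cv2.COLOR_RGB2HSV),(95,110,45),(118,255,255)); uv=np.argwhere(m)[:,::-1]
    W=unproj(n,uv,172.)[:,:2]-p[:2]; F=W@np.array([[c,-sn],[sn,c]])
    for a,b in((108,114),(114,120),(122,128),(128,140),(140,150),(150,165),(165,180),(180,200),(200,215),(220,232)):
        k=(F[:,0]>a)&(F[:,0]<b)&(np.abs(F[:,1])<70); q=np.sort(F[k,1]); 
        if len(q): g=np.split(q,np.where(np.diff(q)>4)[0]+1); print(n,a,b,[(len(z),z[0].round(1),z[-1].round(1)) for z in g])
E
```

```text
lean now (np.float64(-0.08981905961532405), np.float64(0.7957690612676587))
lean scene (np.float64(-0.09721229261257433), np.float64(0.7565087090824221))
top 108 114 [(12, np.float64(-40.1), np.float64(-29.7)), (11, np.float64(-5.9), np.float64(0.8)), (19, np.float64(35.2), np.float64(48.5)), (13, np.float64(61.1), np.float64(69.6))]
top 114 120 [(12, np.float64(-34.6), np.float64(-24.2)), (12, np.float64(-6.8), np.float64(0.2)), (17, np.float64(30.1), np.float64(43.5)), (13, np.float64(60.8), np.float64(69.3))]
top 122 128 [(9, np.float64(-26.9), np.float64(-18.3)), (8, np.float64(-5.8), np.float64(-0.9)), (12, np.float64(24.7), np.float64(33.8)), (10, np.float64(61.4), np.float64(68.6))]
top 128 140 [(17, np.float64(-23.2), np.float64(-15.8)), (20, np.float64(-6.6), np.float64(0.6)), (19, np.float64(22.0), np.float64(28.7)), (25, np.float64(60.8), np.float64(69.6))]
top 140 150 [(9, np.float64(-21.2), np.float64(-16.4)), (5, np.float64(-5.4), np.float64(-1.1)), (5, np.float64(22.8), np.float64(29.5)), (6, np.float64(61.9), np.float64(68.3))]
scene 108 114 [(18, np.float64(-66.5), n
[... 612 characters left out ...]
25.4), np.float64(-16.5)), (23, np.float64(-1.8), np.float64(5.0))]
scene 150 165 [(39, np.float64(-66.0), np.float64(-59.7)), (47, np.float64(-25.2), np.float64(-16.4)), (1, np.float64(-1.7), np.float64(-1.7))]
scene 165 180 [(40, np.float64(-65.9), np.float64(-59.3)), (41, np.float64(-24.2), np.float64(-17.5)), (31, np.float64(-1.5), np.float64(5.3))]
scene 180 200 [(53, np.float64(-65.7), np.float64(-59.4)), (57, np.float64(-25.1), np.float64(-17.2)), (50, np.float64(-1.4), np.float64(5.3))]
scene 200 215 [(3, np.float64(-63.5), np.float64(-60.0)), (47, np.float64(-24.3), np.float64(-17.0)), (3, np.float64(-0.5), np.float64(3.2))]
scene 220 232 [(196, np.float64(-25.4), np.float64(28.4))]
```

jog_arm:
  offset:
    - [33, -20, 12]
    - [67, -40, 24]
    - [101, -61, 36]
    - [135, -81, 48]
    - [167.2, -100.9, 60]
  spin: [0, 0, 0, 0, 0]

```text
clock: 1.03
ee_pos: [528.3, -248.9, 170.3]
ee_rot: [-3.138, -0.142, 0.001]
contact_force: [0.2, -1.0, 0.2]
grip_width: 85.7
```

jog_arm:
  offset:
    - [0, 0, 15]
    - [0, 0, 40]
    - [0, 0, 65]
    - [0, 0, 80]
    - [0, 0, 80]
  spin: [0, 0, 0, 0, 0]

```text
clock: 1.45
ee_pos: [524.9, -249.1, 86.4]
ee_rot: [-3.134, -0.142, 0.011]
contact_force: [-0.7, -0.1, -1.5]
grip_width: 85.6
```

```bash
python3 - <<'E'
from h import *
t,R,y=tool(); print(t.round(1),y.round(4))
p=[527.4,-249.8,12,.0905]
print("to grasp:",((np.array([p[0],p[1],38.3])-t)@R).round(1),"spin",y-p[3])
im=snapshot("top"); 
cv2.imwrite("pics/g0.png",cv2.resize(im[180:380,320:500],None,fx=3,fy=3)[:,:,::-1])
E
```

```text
[ 524.9 -249.1   86.4] 0.0909
to grasp: [ 2.8  1.2 48.1] spin 0.0003772335475026589
```

View pics/g0.png

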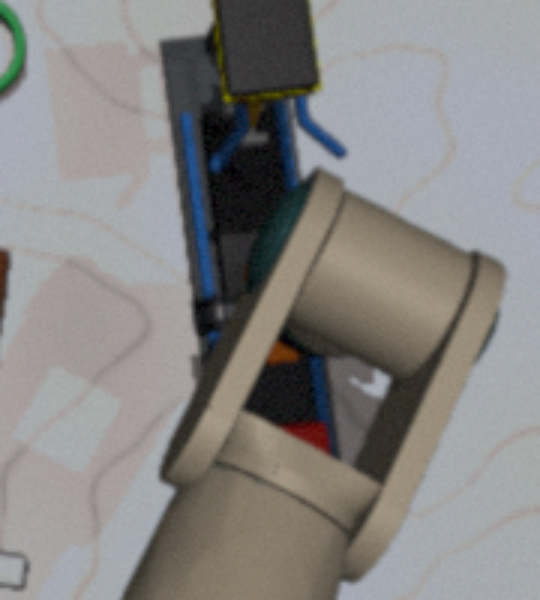

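jog_arm:
  offset:
    - [0, 0, 12]
    - [0, 0, 28]
    - [0, 0, 42]
    - [0, 0, 50]
    - [0, 0, 52.5]
  spin: [0, 0, 0, 0, 0]

```text
clock: 1.92
ee_pos: [527.0, -249.9, 37.9]
ee_rot: [-3.138, -0.142, 0.001]
contact_force: [-0.7, 0.1, -0.5]
grip_width: 85.3
```

jog_arm:
  offset:
    - [0, 0, 0]
    - [0, 0, 0]
  spin: [0, 0]

```text
clock: 2.08
ee_pos: [527.9, -250.2, 39.9]
ee_rot: [3.137, 0.142, 0.002]
contact_force: [-0.1, -0.3, -0.9]
grip_width: 85.5
```

```bash
python3 - <<'E'
from h import *
t,R,y=tool(); print(t.round(1),y.round(4),R[:,2].round(4),read_state()["moment"].round(2))
p=[527.4,-249.8,12,.0905]
print("to grasp:",((np.array([p[0],p[1],38.3])-t)@R).round(1),"spin",y-p[3])
E
```

```text
[ 527.9 -250.2   39.9] 0.0908 [ 1.5e-03 -9.0e-04 -1.0e+00] [-0.01 -0.    0.03]
to grasp: [-0.5 -0.5  1.6] spin 0.0002615276219976176
```

Good. Close the gripper with a firm grip.

jog_arm:
  offset:
    - [0, 0, 0]
    - [0, 0, 0]
    - [0, 0, 0]
    - [0, 0, 0]
    - [0, 0, 0]
  spin: [0, 0, 0, 0, 0]
  grip: 1
  squeeze: 100

```text
clock: 2.5
ee_pos: [527.4, -249.7, 39.1]
ee_rot: [-3.138, -0.143, -0.0]
contact_force: [-2.6, 16.1, 16.0]
grip_width: 25.9
```

jog_arm:
  offset:
    - [0, 0, 0]
    - [0, 0, 0]
    - [0, 0, 0]
    - [0, 0, 0]
    - [0, 0, 0]
  spin: [0, 0, 0, 0, 0]

```text
clock: 2.92
ee_pos: [527.5, -249.8, 39.2]
ee_rot: [3.138, 0.143, 0.001]
contact_force: [-0.9, 2.6, 5.3]
grip_width: 24.7
```

```bash
python3 - <<'E'
from h import *
s=read_state(); t,R,y=tool(s); print(s["clock"],t.round(1),y.round(4),R[:,2].round(4),s["contact_force"],s["moment"].round(2),s["grip_width"])
p=[t[0],t[1],12,y]
for n in("top","scene"): print(n,lean(n,snapshot(n),p))
E
```

```text
2.9167 [ 527.5 -249.8   39.2] 0.0909 [ 5.e-04 -1.e-04 -1.e+00] [-0.92982673  2.62161946  5.32185006] [ 0.32  0.17 -0.01] 24.708859289252057
top (np.float64(-0.10438083871383222), np.float64(0.774189605786693))
scene (np.float64(-0.10541835823934627), np.float64(0.8424361205314065))
```

jog_arm:
  offset:
    - [0, 0, -3]
    - [0, 0, -10]
    - [0, 0, -19]
    - [0, 0, -27]
    - [0, 0, -30]
  spin: [0, 0, 0, 0, 0]

```text
clock: 3.43
ee_pos: [527.9, -250.2, 70.6]
ee_rot: [3.137, 0.142, 0.003]
contact_force: [1.0, 0.1, -5.7]
grip_width: 25.1
```

```bash
cat > ctl.py <<'E'
# usage: ctl.py ncalls ytarget dx dz [horizon_rows]; state in ctl.json
import sys, json
from h import *
from scipy.linalg import expm
from scipy.optimize import lsq_linear
I,ML,K,D=.0092,.042,.23,.13; TR=1/12; CAM=.05
A=np.array([[0,1,0],[K/I,-D/I,1/I],[0,0,0]])
def step(x,C,dur,dv):
    if x is None: return x,C
    x=x.copy(); x[1]+=ML/I*dv
    C=C.copy(); C[1,1]+=(.08*ML/I*dv)**2
    F=expm(A*dur); x=F@x; C=F@C@F.T+np.diag([.0005**2,.01**2,.0002**2])*dur/TR; return x,C
def foot(s): # foot pose from tool
    t,R,y=tool(s); return [t[0],t[1],t[2]-27.2,y]
def measure():
    out=[]
    for n in("top","scene"):
        s=read_state(); out.append((n,)+lean(n,snapshot(n),foot(s)))
    return out
def plan(x,y0,yt,ncalls,H):
    # segments: rows with pause 2*CAM after each ncalls*5 rows ; free = row positions
    k=5*ncalls
    def sim(x0,y):
        th=[];v=0;x=x0;yp=y0s
        for i in range(H):
            vn=(y[i]-yp)/TR; x=F1@(x+[0,ML/I*(vn-v),0]); v=vn; yp=y[i]; th.append(x.copy())
            if (i+1)%k==0: x=F2@(x+[0,-ML/I*v,0]); v=0
        return np.array(th)
    F1=expm(A*TR);F2=expm(A*2*CAM)
    eq=-x[2]/K
    y0s=y0; base=sim(x,np.full(H,y0)); y0s=0; B=[sim(np.zeros(3),e) for e in np.eye(H)]
    B=np.array(B) # H(var) x H(time) x 3
    rows=[];rhs=[]
    def add(M,b,w): rows.append(np.atleast_2d(M)*w); rhs.append(np.atleast_1d(b)*w)
    # variable u=y-y0 (metres)
    add(B[:,:,0].T, eq-base[:,0], 1/.05)
    add(B[:,-1,0], eq-base[-1,0], 1/.0005); add(B[:,-1,1], -base[-1,1], 1/.002)
    E=np.eye(H); L=np.eye(H)-np.eye(H,k=-1); A2=L@L
    add(A2,np.zeros(H),1/.004); add(E[-1]-E[-2],0,1/.0005); add(E[-1],yt-y0,1/.001)
    wy=np.clip(np.linspace(-1,1,H),0,1) if abs(yt-y0)>.08 else np.ones(H)
    add(np.diag(wy),np.full(H,yt-y0)*wy,1/.04)
    u=lsq_linear(np.vstack(rows),np.concatenate(rhs),bounds=(-1.5,1.5)).x
    th=base[:,0]+np.tensordot(u,B[:,:,0],(0,0))
    return u,th
if __name__=="__main__":
    nc=int(sys.argv[1]); yt=float(sys.argv[2])/1000; dx=float(sys.argv[3]); dz=float(sys.argv[4]); H=int(sys.argv[5]) if len(sys.argv)>5 else 48
    S=json.load(open("ctl.json")); x=np.array(S["x"]);C=np.array(S["C"]);y=S["y"];v=0
    for call in S["pending"]:
        for yr in call: vn=(yr-y)/TR; x,C=step(x,C,TR,vn-v); v=vn; y=yr
    s=read_state(); xp=x.copy(); m=measure(); x,C=step(x,C,1e-9,-v)
    for n,th,sc in m:
        r=.003**2 if sc>.6 else .01**2 if sc>.45 else 1e6
        if abs(th-x[0])<max(.05,4*np.sqrt(C[0,0])):
            G=C[:,0]/(C[0,0]+r); x=x+G*(th-x[0]); C=C-np.outer(G,C[0])
        x,C=step(x,C,CAM,0)
    p=foot(s); print("clock %.2f pred %.4f meas"%(s["clock"],xp[0]),[(n,round(float(t),4),round(float(c),2)) for n,t,c in m],"x",x.round(4),"eq %.4f"%(-x[2]/K),"foot",np.round(p,3),"y_log %.1f"%(y*1000))
    c,sn=np.cos(p[3]),np.sin(p[3])
    hp=mastpts(np.array([[45,0,215.]]),m[0][1],p)[0]; print("head",hp.round(1),"force",s["contact_force"].round(1),"mom",s["moment"].round(2),"w %.1f"%s["grip_width"])
    u,th=plan(x,y,yt,nc,H); u=np.round(u*2000)/2000; k=5*nc; P_=[]
    for j in range(nc):
        st=u[5*j-1] if j else 0.
        f=lambda d,i:round(2*d*(3*((i+1)/k)**2-2*((i+1)/k)**3))/2
        o=[[f(dx,5*j+i)-(f(dx,5*j-1) if j else 0), round(-1000*(u[5*j+i]-st),1)+0., -(f(dz,5*j+i)-(f(dz,5*j-1) if j else 0))+0.] for i in range(5)]
        print("CALL",o); P_.append([y+float(a) for a in u[5*j:5*j+5]])
    print("th plan",th[:k:2].round(3),"max|th| %.3f"%np.abs(th).max(),"y rows",(1000*(y+u[::5])).round(0))
    json.dump(dict(x=x.tolist(),C=C.tolist(),y=y,pending=P_),open("ctl.json","w"))
E
python3 - <<'E'
from ctl import *
s=read_state(); print(foot(s),s["contact_force"],s["moment"]); print(measure())
C0=[527.3,-248.6]; 
# dry-run of the transit plan from lean -0.03
for th0 in(-.02,-.04,-.06):
    u,th=plan(np.array([th0,0,0]),0.,.481,1,48); print(th0,(u[::4]*1000).round(0),th[::4].round(3))
E
```

```text
[np.float64(527.9235781692183), np.float64(-250.24007829109024), np.float64(43.38507776576671), np.float64(0.09077568278026484)] [ 0.96099203  0.11423554 -5.73777959] [-0.17916748  0.0822711  -0.09187051]
[('top', np.float64(-0.14834366733969537), np.float64(0.7193392457941237)), ('scene', np.float64(-0.15074052089543888), np.float64(0.8154185006974978))]
-0.02 [  1.  15.  49. 102. 167. 240. 313. 380. 431. 464. 478. 481.] [-0.019 -0.012 -0.004  0.003  0.008  0.005  0.028  0.028  0.023  0.014
  0.005  0.001]
-0.04 [  5.  56. 125. 196. 264. 326. 381. 425. 456. 474. 480. 481.] [-0.028  0.008  0.016  0.017  0.015  0.008  0.022  0.019  0.014  0.008
  0.002  0.   ]
-0.06 [ 10.  98. 201. 291. 361. 413. 448. 470. 480. 483. 483. 481.] [-0.036  0.028  0.036  0.031  0.023  0.012  0.017  0.01   0.005  0.002
 -0.    -0.001]
```

jog_arm:
  offset:
    - [-2, -2, 0]
    - [-6, -5, 0]
    - [-10, -8, 0]
    - [-14, -10, 0]
    - [-15, -10.5, 0]
  spin: [0, 0, 0, 0, 0]

```text
clock: 3.95
ee_pos: [510.5, -240.1, 68.4]
ee_rot: [-3.138, -0.143, 0.002]
contact_force: [-0.6, -0.7, -7.4]
grip_width: 24.7
```

jog_arm:
  offset:
    - [0, 0, 0]
    - [0, 0, 0]
    - [0, 0, 0]
  spin: [0, 0, 0]

```text
clock: 4.2
ee_pos: [511.5, -240.8, 68.9]
ee_rot: [3.138, 0.143, 0.0]
contact_force: [0.4, 0.6, -6.9]
grip_width: 25.1
```

```bash
cat > init.py <<'E'
from ctl import *
s=read_state(); print(s["clock"],np.round(foot(s),3)); m=measure(); print(m)
th=np.mean([a[1] for a in m]); F=np.array(foot(s)); dd=np.array([433.8,225])-F[:2]; c,sn=np.cos(F[3]),np.sin(F[3])
tgt=np.array([628,242.5])-195*np.array([c,sn])-F[:2]; print("target foot-frame dx,dy",tgt@[c,sn],tgt@[-sn,c])
x=np.array([th,0,0]); C=np.diag([.006**2,.03**2,.003**2])
json.dump(dict(x=x.tolist(),C=C.tolist(),y=0.,pending=[]),open("ctl.json","w"))
u,t=plan(x,0.,tgt@[-sn,c]/1000,1,48); print((u[:10]*1000).round(1),t[::4].round(3))
E
python3 init.py
```

```text
4.2 [ 5.11543e+02 -2.40753e+02  4.16590e+01  9.10000e-02]
[('top', np.float64(-0.016238837175441088), np.float64(0.8740665790561852)), ('scene', np.float64(-0.017978347966192715), np.float64(0.8288048863693203))]
target foot-frame dx,dy -35.16442954154096 470.68883086804016
[ 0.2  0.9  2.5  5.2  9.2 14.6 21.3 29.4 38.7 49.3] [-0.018 -0.014 -0.007  0.001  0.007  0.004  0.028  0.028  0.024  0.015
  0.005  0.001]
```

jog_arm:
  offset:
    - [-6, 0, 0]
    - [-21, -1, 0]
    - [-39, -2.5, 0]
    - [-54, -5, 0]
    - [-60, -9, 0]
  spin: [0, 0, 0, 0, 0]

```text
clock: 4.72
ee_pos: [449.0, -237.4, 68.5]
ee_rot: [-3.138, -0.141, 0.002]
contact_force: [-0.5, -0.3, -5.9]
grip_width: 24.8
```

```bash
python3 -c "
import json;S=json.load(open('ctl.json'));S['pending']=[[0,.001,.0025,.005,.009]];json.dump(S,open('ctl.json','w'))"; python3 ctl.py 1 470.7 0 10 44
```

```text
clock 4.72 pred -0.0144 meas [('top', -0.0134, 0.85), ('scene', -0.0186, 0.85)] x [-0.0244 -0.0744  0.0006] eq -0.0024 foot [ 4.49007e+02 -2.37401e+02  4.13340e+01  9.00000e-02] y_log 9.0
head [ 643.  -217.   291.3] force [-0.5 -0.3 -5.9] mom [-0.02  0.19  0.03] w 24.8
CALL [[0.0, np.float64(-2.0), -1.0], [0.0, np.float64(-6.0), -3.5], [0.0, np.float64(-11.5), -6.5], [0.0, np.float64(-19.0), -9.0], [0.0, np.float64(-27.5), -10.0]]
th plan [-0.024 -0.017 -0.009] max|th| 0.026 y rows [ 11.  46. 112. 195. 285. 367. 430. 462. 471.]
```

jog_arm:
  offset:
    - [0, -2, -1]
    - [0, -6, -3.5]
    - [0, -11.5, -6.5]
    - [0, -19, -9]
    - [0, -27.5, -10]
  spin: [0, 0, 0, 0, 0]

```text
clock: 5.23
ee_pos: [448.9, -209.2, 79.5]
ee_rot: [3.138, 0.143, 0.001]
contact_force: [-0.2, 0.7, -5.8]
grip_width: 25.1
```

```bash
python3 ctl.py 1 470.7 0 15 40
```

```text
clock 5.23 pred -0.0089 meas [('top', -0.0131, 0.89), ('scene', -0.0267, 0.84)] x [-0.0374 -0.1477  0.0002] eq -0.0010 foot [ 4.48876e+02 -2.09173e+02  5.22650e+01  9.10000e-02] y_log 36.5
head [ 642.8 -188.7  302.2] force [-0.2  0.7 -5.8] mom [-0.    0.11  0.01] w 25.1
CALL [[0.0, np.float64(-6.5), -1.5], [0.0, np.float64(-18.0), -5.5], [0.0, np.float64(-33.0), -9.5], [0.0, np.float64(-50.0), -13.5], [0.0, np.float64(-69.0), -15.0]]
th plan [-0.028 -0.004  0.014] max|th| 0.028 y rows [ 43. 125. 224. 312. 384. 434. 462. 470.]
```

jog_arm:
  offset:
    - [0, -6.5, -1.5]
    - [0, -18, -5.5]
    - [0, -33, -9.5]
    - [0, -50, -13.5]
    - [0, -69, -15]
  spin: [0, 0, 0, 0, 0]

```text
clock: 5.75
ee_pos: [442.2, -140.1, 94.6]
ee_rot: [3.138, 0.141, 0.002]
contact_force: [0.5, -0.6, -5.7]
grip_width: 25.0
```

```bash
python3 ctl.py 2 470.7 25 15 40
```

```text
clock 5.75 pred 0.0146 meas [('top', 0.0069, 0.81), ('scene', -0.0223, 0.83)] x [-4.170e-02 -2.636e-01 -1.000e-04] eq 0.0005 foot [ 4.42178e+02 -1.40138e+02  6.74350e+01  9.00000e-02] y_log 105.5
head [ 636.5 -124.1  317.4] force [ 0.5 -0.6 -5.7] mom [ 0.06  0.09 -0.  ] w 25.0
CALL [[0.5, np.float64(-9.5), -0.5], [2.5, np.float64(-25.5), -1.5], [5.5, np.float64(-45.5), -3.0], [9.0, np.float64(-68.5), -5.5], [12.5, np.float64(-92.0), -7.5]]
CALL [[3.5, np.float64(-24.5), -2.0], [7.0, np.float64(-48.5), -4.5], [10.0, np.float64(-72.0), -6.0], [12.0, np.float64(-94.5), -7.0], [12.5, np.float64(-116.0), -7.5]]
th plan [-0.031  0.002  0.022  0.032  0.037] max|th| 0.038 y rows [115. 222. 334. 411. 455. 473. 475. 472.]
```

jog_arm:
  offset:
    - [0.5, -9.5, -0.5]
    - [2.5, -25.5, -1.5]
    - [5.5, -45.5, -3]
    - [9, -68.5, -5.5]
    - [12.5, -92, -7.5]
  spin: [0, 0, 0, 0, 0]

```text
clock: 6.27
ee_pos: [446.1, -47.4, 101.5]
ee_rot: [3.138, 0.14, 0.0]
contact_force: [0.5, 1.0, -6.5]
grip_width: 25.2
```

jog_arm:
  offset:
    - [3.5, -24.5, -2]
    - [7, -48.5, -4.5]
    - [10, -72, -6]
    - [12, -94.5, -7]
    - [12.5, -116, -7.5]
  spin: [0, 0, 0, 0, 0]

```text
clock: 6.68
ee_pos: [448.1, 69.7, 109.1]
ee_rot: [-3.138, -0.142, -0.001]
contact_force: [0.2, -0.5, -7.1]
grip_width: 25.3
```

```bash
python3 ctl.py 1 470.7 0 0 40
```

```text
clock 6.68 pred 0.0384 meas [('top', 0.0025, 0.75), ('scene', -0.0317, 0.72)] x [-0.0556 -0.324  -0.0008] eq 0.0036 foot [4.48115e+02 6.97200e+01 8.18790e+01 9.00000e-02] y_log 313.5
head [642.4  86.8 331.9] force [ 0.2 -0.5 -7.1] mom [-0.05  0.01 -0.03] w 25.3
CALL [[0.0, np.float64(-18.0), 0.0], [0.0, np.float64(-48.0), 0.0], [0.0, np.float64(-84.5), 0.0], [0.0, np.float64(-124.0), 0.0], [0.0, np.float64(-164.5), 0.0]]
th plan [-0.025  0.044  0.082] max|th| 0.082 y rows [332. 517. 659. 700. 661. 583. 512. 474.]
```

```bash
sed -i 's/def plan(x,y0,yt,ncalls,H):/def plan(x,y0,yt,ncalls,H,wa=.004,wt=.05,wyy=.04):/; s#add(A2,np.zeros(H),1/.004)#add(A2,np.zeros(H),1/wa)#; s#add(B\[:,:,0\].T, eq-base\[:,0\], 1/.05)#add(B[:,:,0].T, eq-base[:,0], 1/wt)#; s#np.full(H,yt-y0)\*wy,1/.04)#np.full(H,yt-y0)*wy,1/wyy)#; s/if abs(yt-y0)>.08/if abs(yt-y0)>.25/' ctl.py
python3 - <<'E'
from ctl import *
S=json.load(open("ctl.json")); x=np.array(S["x"]); print(np.sqrt(np.diag(np.array(S["C"]))))
for wa,wt,wyy in((.01,.05,.04),(.015,.1,.03),(.02,.2,.02),(.012,.2,.03)):
    u,th=plan(x,S["y"],.4707,1,40,wa,wt,wyy); print(wa,wt,wyy,(u[:8]*1000).round(1),((S["y"]+u[::5])*1000).round(0),th[:12].round(3),th[12::4].round(3), "maxstep",abs(np.diff(u)).max()*1000)
E
```

```text
[0.00357811 0.02270542 0.00101204]
0.01 0.05 0.04 [ 52.8 114.9 168.4 208.5 234.8 246.2 248.5 246. ] [366. 560. 538. 502. 484. 476. 473. 471.] [ 0.07   0.141  0.154  0.136  0.106  0.047  0.032  0.016  0.006 -0.002
 -0.004 -0.011] [-0.011 -0.007 -0.     0.001  0.002  0.003  0.003] maxstep 62.07432109897774
0.015 0.1 0.03 [ 74.5 149.2 200.8 228.7 238.2 230.9 219.3 208.9] [388. 544. 502. 484. 476. 473. 472. 471.] [ 0.13   0.201  0.179  0.126  0.071  0.006 -0.013 -0.018 -0.013 -0.009
 -0.008 -0.01 ] [-0.007 -0.002  0.002  0.003  0.003  0.003  0.003] maxstep 74.73914368488379
0.02 0.2 0.02 [107.  183.9 216.3 224.2 221.8 204.7 191.2 184.4] [420. 518. 490. 479. 474. 472. 471. 471.] [ 0.22   0.244  0.153  0.073  0.027 -0.024 -0.031 -0.019 -0.003  0.005
 -0.006 -0.008] [-0.004 -0.002  0.002  0.004  0.003  0.003  0.003] maxstep 76.90333851104958
0.012 0.2 0.03 [ 66.3 140.1 196.6 230.5 243.7 239.  227.4 215.3] [380. 552. 503. 484. 477. 473. 472. 471.] [ 0.107  0.189  0.186  0.141  0.085  0.015 -0.009 -0.019 -0.019 -0.015
 -0.009 -0.011] [-0.008 -0.001  0.002  0.003  0.003  0.003  0.003] maxstep 73.75804226985173
```

```bash
python3 - <<'E'
from ctl import *
S=json.load(open("ctl.json")); x=np.array(S["x"])
for wa in (.005,.006,.007):
    u,th=plan(x,S["y"],.4707,1,40,wa,.08,.04); print(wa,(u[:11]*1000).round(1),((S["y"]+u[::5])*1000).round(0),th[:12].round(3),th[12::4].round(3), "maxstep",abs(np.diff(u)).max()*1000)
E
```

```text
0.005 [ 36.7  89.2 143.7 192.1 230.  255.  269.  274.4 273.1 267.  257.3] [350. 569. 571. 517. 487. 477. 473. 471.] [ 0.026  0.096  0.134  0.142  0.129  0.075  0.067  0.047  0.027  0.01
  0.002 -0.01 ] [-0.015 -0.013 -0.002 -0.     0.002  0.003  0.003] maxstep 54.52206770911222
0.006 [ 40.2  95.8 151.6 199.2 234.5 255.7 265.6 267.3 263.2 255.3 244.5] [354. 569. 558. 508. 484. 476. 473. 471.] [ 0.035  0.109  0.143  0.146  0.127  0.069  0.057  0.036  0.017  0.002
 -0.003 -0.013] [-0.017 -0.011 -0.001  0.001  0.002  0.003  0.003] maxstep 55.79769449803062
0.007 [ 43.4 101.7 158.3 204.7 237.5 255.2 261.6 260.5 254.6 245.6 234.4] [357. 569. 548. 502. 483. 476. 473. 471.] [ 0.044  0.12   0.151  0.148  0.124  0.063  0.048  0.027  0.009 -0.004
 -0.006 -0.015] [-0.017 -0.009 -0.     0.001  0.002  0.003  0.003] maxstep 58.273052210039076
```

jog_arm:
  offset:
    - [0, -25, 0]
    - [0, -63, 0]
    - [0, -101, 0]
    - [0, -139, 0]
    - [0, -175, 0]
  spin: [0, 0, 0, 0, 0]

```text
clock: 7.2
ee_pos: [431.9, 244.0, 108.8]
ee_rot: [3.138, 0.141, 0.0]
contact_force: [1.1, 0.2, -5.7]
grip_width: 25.0
```

```bash
python3 -c "
import json;S=json.load(open('ctl.json'));S['pending']=[[S['y']+v/1000 for v in (25,63,101,139,175)]];json.dump(S,open('ctl.json','w'))"
sed -i 's/u,th=plan(x,y,yt,nc,H);/u,th=plan(x,y,yt,nc,H,WA,.08,.04);/; s/^I,ML/WA=float(sys.argv[6]) if len(sys.argv)>6 else .005\nI,ML/' ctl.py; python3 ctl.py 1 470.7 0 0 40 .005
```

```text
clock 7.20 pred 0.0806 meas [('top', 0.0721, 0.92), ('scene', 0.0205, 0.36)] x [-0.0272 -0.4645 -0.001 ] eq 0.0042 foot [4.31926e+02 2.44015e+02 8.16280e+01 9.00000e-02] y_log 488.5
head [627.5 246.1 331.1] force [ 1.1  0.2 -5.7] mom [0.02 0.07 0.04] w 25.0
CALL [[0.0, np.float64(-38.0), 0.0], [0.0, np.float64(-90.5), 0.0], [0.0, np.float64(-142.5), 0.0], [0.0, np.float64(-185.5), 0.0], [0.0, np.float64(-214.5), 0.0]]
th plan [0.052 0.154 0.132] max|th| 0.154 y rows [526. 716. 647. 548. 499. 482. 475. 471.]
```

```bash
python3 - <<'E'
s=open("ctl.py").read()
s=s.replace("u=lsq_linear(np.vstack(rows),np.concatenate(rhs),bounds=(-1.5,1.5)).x","T=np.tril(np.ones((H,H))); u=T@lsq_linear(np.vstack(rows)@T,np.concatenate(rhs),bounds=(-.04,.04)).x")
open("ctl.py","w").write(s)
E
python3 - <<'E'
from ctl import *
S=json.load(open("ctl.json")); x=np.array(S["x"]); print(np.sqrt(np.diag(np.array(S["C"]))))
for nc,wa in ((1,.005),(1,.01),(2,.005),(2,.01)):
    u,th=plan(x,S["y"],.4707,nc,50,wa,.08,.04); print(nc,wa,(u[:11]*1000).round(1),((S["y"]+u[::5])*1000).round(0),th[:12].round(3),th[12::4].round(3))
E
```

```text
[0.00953649 0.04877109 0.00108811]
1 0.005 [ 40.   80.  120.  160.  196.6 220.4 232.  233.1 225.8 211.5 191.2] [528. 709. 680. 572. 509. 485. 477. 473. 472. 471.] [ 0.058  0.09   0.108  0.125  0.133  0.09   0.08   0.056  0.031  0.007
 -0.001 -0.022] [-0.033 -0.029 -0.009 -0.005  0.001  0.003  0.003  0.004  0.004  0.004]
1 0.01 [ 40.   80.  120.  160.  200.  226.4 238.  237.8 228.5 211.3 184.9] [528. 715. 673. 562. 508. 486. 477. 474. 472. 471.] [ 0.058  0.09   0.108  0.125  0.142  0.1    0.086  0.057  0.029  0.001
 -0.016 -0.039] [-0.044 -0.028 -0.006 -0.003  0.     0.002  0.003  0.004  0.004  0.004]
2 0.005 [ 37.6  77.6 117.6 157.6 193.3 220.  236.1 241.9 238.2 226.1 206.4] [526. 708. 695. 582. 519. 491. 480. 475. 473. 471.] [ 0.051  0.087  0.106  0.123  0.128  0.118  0.098  0.072  0.046  0.019
  0.005 -0.019] [-0.031 -0.031 -0.008 -0.006  0.     0.002  0.003  0.004  0.003  0.004]
2 0.01 [ 40.   80.  120.  160.  200.  229.6 245.3 248.4 241.  223.9 195.4] [528. 718. 684. 563. 516. 490. 480. 475. 473. 471.] [ 0.058  0.09   0.108  0.125  0.142  0.133  0.105  0.073  0.04   0.008
 -0.015 -0.044] [-0.052 -0.024 -0.005 -0.005  0.001  0.001  0.003  0.004  0.003  0.004]
```

jog_arm:
  offset:
    - [0, -38, 0]
    - [0, -78, 0]
    - [0, -118, 0]
    - [0, -156, 0]
    - [0, -184, 0]
  spin: [0, 0, 0, 0, 0]

```text
clock: 7.72
ee_pos: [415.2, 427.9, 108.5]
ee_rot: [-3.138, -0.143, 0.0]
contact_force: [1.1, 0.9, -6.1]
grip_width: 24.8
```

```bash
python3 -c "
import json;S=json.load(open('ctl.json'));S['pending']=[[S['y']+v/1000 for v in (38,78,118,156,184)]];json.dump(S,open('ctl.json','w'))"
python3 ctl.py 1 470.7 0 0 50 .005
```

```text
clock 7.72 pred 0.1053 meas [('top', 0.1109, 0.84), ('scene', 0.0687, 0.31)] x [ 0.0353 -0.3004 -0.0009] eq 0.0040 foot [4.15182e+02 4.27923e+02 8.12670e+01 9.10000e-02] y_log 672.5
head [611.5 421.9 329.9] force [ 1.1  0.9 -6.1] mom [0.07 0.05 0.04] w 24.8
CALL [[0.0, np.float64(-7.0), 0.0], [0.0, np.float64(-15.0), 0.0], [0.0, np.float64(-20.0), 0.0], [0.0, np.float64(-20.5), 0.0], [0.0, np.float64(-15.0), 0.0]]
th plan [0.042 0.049 0.025] max|th| 0.050 y rows [680. 675. 584. 518. 488. 478. 474. 472. 471. 471.]
```

jog_arm:
  offset:
    - [0, -7, 0]
    - [0, -15, 0]
    - [0, -20, 0]
    - [0, -20.5, 0]
    - [0, -15, 0]
  spin: [0, 0, 0, 0, 0]

```text
clock: 8.23
ee_pos: [414.3, 440.9, 108.8]
ee_rot: [-3.138, -0.143, -0.0]
contact_force: [0.4, 0.4, -6.0]
grip_width: 25.2
```

```bash
python3 ctl.py 1 470.7 0 0 50 .004; python3 -c "
from h import *
print(camera_params('top')['t'][0])"
```

```text
clock 8.23 pred 0.0258 meas [('top', 0.0279, 0.8), ('scene', 0.0317, 0.32)] x [ 0.0427  0.1016 -0.0009] eq 0.0039 foot [4.14331e+02 4.40933e+02 8.15920e+01 9.10000e-02] y_log 687.5
head [609.1 452.7 331.5] force [ 0.4  0.4 -6. ] mom [0.   0.05 0.06] w 25.2
CALL [[0.0, np.float64(11.0), 0.0], [0.0, np.float64(28.5), 0.0], [0.0, np.float64(50.0), 0.0], [0.0, np.float64(72.0), 0.0], [0.0, np.float64(94.0), 0.0]]
th plan [ 0.02  -0.022 -0.039] max|th| 0.039 y rows [676. 573. 504. 480. 474. 473. 472. 471. 471. 471.]
-13.687506159370425
```

jog_arm:
  offset:
    - [0, 11, 0]
    - [0, 28.5, 0]
    - [0, 50, 0]
    - [0, 72, 0]
    - [0, 94, 0]
  spin: [0, 0, 0, 0, 0]

```text
clock: 8.75
ee_pos: [422.8, 345.2, 108.8]
ee_rot: [3.138, 0.142, 0.0]
contact_force: [0.4, 1.4, -6.0]
grip_width: 25.0
```

```bash
python3 ctl.py 1 470.7 0 0 50 .004
```

```text
clock 8.75 pred -0.0392 meas [('top', -0.0313, 0.82), ('scene', -0.0013, 0.31)] x [ 0.0291  0.2915 -0.0005] eq 0.0020 foot [4.22770e+02 3.45191e+02 8.16260e+01 9.10000e-02] y_log 593.5
head [616.4 369.5 331.5] force [ 0.4  1.4 -6. ] mom [-0.07  0.08 -0.04] w 25.0
CALL [[0.0, np.float64(17.0), 0.0], [0.0, np.float64(42.0), 0.0], [0.0, np.float64(70.0), 0.0], [0.0, np.float64(96.5), 0.0], [0.0, np.float64(119.0), 0.0]]
th plan [-0.001 -0.055 -0.063] max|th| 0.063 y rows [576. 456. 430. 448. 462. 468. 470. 471. 471. 471.]
```

jog_arm:
  offset:
    - [0, 17, 0]
    - [0, 42, 0]
    - [0, 70, 0]
    - [0, 96.5, 0]
    - [0, 119, 0]
  spin: [0, 0, 0, 0, 0]

```text
clock: 9.27
ee_pos: [433.4, 226.7, 108.9]
ee_rot: [3.138, 0.142, 0.001]
contact_force: [-0.2, -0.0, -5.6]
grip_width: 25.0
```

```bash
sed -i 's/for n in("top","scene"):/for n in("top","top"):/' ctl.py; python3 ctl.py 1 470.7 0 0 50 .004
```

```text
clock 9.27 pred -0.0618 meas [('top', -0.0507, 0.87), ('top', -0.0165, 0.9)] x [ 0.0043  0.2544 -0.0004] eq 0.0016 foot [4.33447e+02 2.26713e+02 8.17490e+01 9.00000e-02] y_log 474.5
head [626.7 255.2 331.5] force [-0.2 -0.  -5.6] mom [-0.05  0.11  0.01] w 25.0
CALL [[0.0, np.float64(10.0), 0.0], [0.0, np.float64(24.0), 0.0], [0.0, np.float64(38.5), 0.0], [0.0, np.float64(51.5), 0.0], [0.0, np.float64(61.5), 0.0]]
th plan [-0.01  -0.037 -0.036] max|th| 0.039 y rows [464. 408. 418. 445. 462. 468. 470. 470. 471. 471.]
```

jog_arm:
  offset:
    - [0, 10, 0]
    - [0, 24, 0]
    - [0, 38.5, 0]
    - [0, 51.5, 0]
    - [0, 61.5, 0]
  spin: [0, 0, 0, 0, 0]

```text
clock: 9.78
ee_pos: [439.1, 166.6, 108.9]
ee_rot: [3.138, 0.143, 0.001]
contact_force: [-0.6, 0.2, -6.2]
grip_width: 24.8
```

```bash
python3 ctl.py 1 470.7 0 0 50 .004
```

```text
clock 9.78 pred -0.0362 meas [('top', -0.0095, 0.91), ('top', 0.0081, 0.88)] x [0.0195 0.159  0.0008] eq -0.0033 foot [4.39135e+02 1.66560e+02 8.16990e+01 9.10000e-02] y_log 413.0
head [633.1 186.4 331.7] force [-0.6  0.2 -6.2] mom [ 0.    0.04 -0.04] w 24.8
CALL [[0.0, np.float64(21.0), 0.0], [0.0, np.float64(50.5), 0.0], [0.0, np.float64(80.5), 0.0], [0.0, np.float64(106.0), 0.0], [0.0, np.float64(123.5), 0.0]]
th plan [-0.029 -0.091 -0.083] max|th| 0.094 y rows [392. 282. 328. 404. 446. 462. 468. 469. 470. 471.]
```

```bash
cat > fitm.py <<'E'
from ctl import *
from scipy.optimize import minimize
# cycles: rows (foot y, absolute mm) and measurements (0 and .05 s after)
cyc=[([0,1,2.5,5,9],-.0134,-.0186,0),([11,15,20.5,28,36.5],-.0131,-.0267,0),([43,54.5,69.5,86.5,105.5],.0069,-.0223,0),
([115,131,151,174,197.5,222,246,269.5,292,313.5],.0025,-.0317,0),([338.5,376.5,414.5,452.5,488.5],.0721,None,0),
([526.5,566.5,606.5,644.5,672.5],.1109,None,0),([679.5,687.5,692.5,693,687.5],.0279,None,0),([676.5,659,637.5,615.5,593.5],-.0313,None,0),
([576.5,551.5,523.5,497,474.5],-.0507,-.0165,0),([464.5,450.5,436,423,413],-.0095,.0081,0)]
def run(q,verbose=False):
    mu,tau,dm,kap=q; I_,ML_,K_=.0092*mu,.042*mu*kap,.41*mu-.18; D_=.13*dm
    # states th,om,d,v(actual); input v_c ; v'=(vc-v)/tau
    Ac=np.zeros((5,5)); Ac[0,1]=1; Ac[1]=[K_/I_,-D_/I_,1/I_,-ML_/I_/tau,ML_/I_/tau]; Ac[3,3]=-1/tau; Ac[3,4]=1/tau
    dt=TR/5; F5=expm(Ac*dt); F=F5[:4,:4]; G=F5[:4,4]
    x=np.array([-.017,0,0,0]);C=np.diag([.005**2,.03**2,.004**2,0]);Q=np.diag([.0003**2,.01**2,.0001**2,.004**2]); y=0;J=0
    def go(x,C,vc,n,frac=1.):
        for _ in range(n): x=F@x+G*vc; C=F@C@F.T+Q
        return x,C
    for rows,a,b,_ in cyc:
        for r in rows: v=(r-y)/1000/TR; y=r; x,C=go(x,C,v,5)
        l=[]
        for m in(a,b):
            if m is not None:
                s=C[0,0]+.004**2; e=m-x[0]; J+=e*e/s+np.log(s); g=C[:,0]/s; l.append((round(x[0],4),m)); x=x+g*e; C=C-np.outer(g,C[0])
            x,C=go(x,C,0,3)
        if verbose: print(l,x.round(4))
    return J,x,C
if __name__=="__main__":
    f=lambda q:run(np.exp(q))[0]+(q[0]/.12)**2+(q[2]/.15)**2+((q[1]-np.log(.03))/.7)**2+(q[3]/.06)**2
    r=minimize(f,[0,np.log(.03),0,0],method="Nelder-Mead"); print(np.exp(r.x),r.fun,f([0,np.log(.03),0,0]))
    run(np.exp(r.x),True)
E
python3 fitm.py
```

```text
[0.96140411 0.01482685 1.0201133  1.0324867 ] -139.8501659003918 -127.86722066577951
[(np.float64(-0.0143), -0.0134), (np.float64(-0.0193), -0.0186)] [-0.0242 -0.0845  0.0002  0.0001]
[(np.float64(-0.0112), -0.0131), (np.float64(-0.0259), -0.0267)] [-3.750e-02 -1.716e-01 -0.000e+00  1.000e-04]
[(np.float64(0.0083), 0.0069), (np.float64(-0.0197), -0.0223)] [-4.35e-02 -3.29e-01 -3.00e-04  3.00e-04]
[(np.float64(0.0115), 0.0025), (np.float64(-0.0311), -0.0317)] [-5.870e-02 -4.036e-01 -6.000e-04  3.000e-04]
[(np.float64(0.0597), 0.0721)] [-1.900e-02 -5.497e-01 -0.000e+00  5.000e-04]
[(np.float64(0.1056), 0.1109)] [ 4.010e-02 -3.786e-01  2.000e-04  4.000e-04]
[(np.float64(0.03), 0.0279)] [ 4.030e-02  1.121e-01  1.000e-04 -1.000e-04]
[(np.float64(-0.0344), -0.0313)] [ 2.420e-02  3.506e-01  2.000e-04 -3.000e-04]
[(np.float64(-0.057), -0.0507), (np.float64(-0.0177), -0.0165)] [ 8.500e-03  3.537e-01  5.000e-04 -3.000e-04]
[(np.float64(-0.0139), -0.0095), (np.float64(0.0071), 0.0081)] [ 2.080e-02  1.913e-01  7.000e-04 -1.000e-04]
```

```bash
python3 - <<'E'
s=open("ctl.py").read()
s=s.replace("I,ML,K,D=.0092,.042,.23,.13;","mu=.9614; I,ML,K,D=.0092*mu,.042*mu*1.0325,.41*mu-.18,.13*1.02;TAU=.0148;")
i=s.index("def step"); j=s.index("def foot")
s=s[:i]+'''Ac=np.zeros((5,5)); Ac[0,1]=1; Ac[1]=[K/I,-D/I,1/I,-ML/I/TAU,ML/I/TAU]; Ac[3,3]=-1/TAU; Ac[3,4]=1/TAU
F5=expm(Ac*TR/5); Q=np.diag([.0003**2,.01**2,.0001**2,.004**2])
def go(x,C,vc,n):
    for _ in range(n): x=F5[:4,:4]@x+F5[:4,4]*vc; C=F5[:4,:4]@C@F5[:4,:4].T+Q
    return x,C
'''+s[j:]
s=s.replace("for yr in call: vn=(yr-y)/TR; x,C=step(x,C,TR,vn-v); v=vn; y=yr","for yr in call: x,C=go(x,C,(yr-y)/TR,5); y=yr")
s=s.replace("m=measure(); x,C=step(x,C,1e-9,-v)","m=measure()").replace("x,C=step(x,C,CAM,0)","x,C=go(x,C,0,3)").replace("r=.003**2","r=.004**2")
s=s.replace("u,th=plan(x,y,","u,th=plan(x[:3],y,")
open("ctl.py","w").write(s)
E
python3 - <<'E'
from fitm import *
J,x,C=run([.9614,.0148,1.02,1.0325]); print(x.round(4))
json.dump(dict(x=x.tolist(),C=C.tolist(),y=.413,pending=[]),open("ctl.json","w"))
for nc,wa,wt,wy in((1,.004,.08,.04),(1,.008,.15,.03),(2,.008,.15,.03),(1,.012,.3,.02)):
    u,th=plan(x[:3],.413,.4707,nc,50,wa,wt,wy); print(nc,wa,(u[:11]*1000).round(1),((.413+u[::5])*1000).round(0),th[:12].round(3),th[12::4].round(3))
E
```

```text
[ 2.080e-02  1.912e-01  7.000e-04 -1.000e-04]
1 0.004 [ -23.7  -57.4  -92.1 -122.  -143.4 -154.2 -156.1 -151.2 -141.1 -127.
 -109.9] [389. 259. 303. 388. 438. 458. 465. 468. 470. 471.] [-0.034 -0.08  -0.104 -0.107 -0.095 -0.058 -0.045 -0.027 -0.009  0.006
  0.006  0.021] [ 0.027  0.023  0.007  0.004 -0.    -0.002 -0.003 -0.003 -0.003 -0.003]
1 0.008 [ -40.   -80.  -120.  -152.4 -168.5 -162.3 -144.8 -123.3 -101.7  -80.8
  -58.5] [373. 251. 355. 421. 448. 460. 466. 468. 470. 471.] [-0.079 -0.115 -0.136 -0.134 -0.101 -0.032  0.002  0.024  0.033  0.037
  0.028  0.038] [ 0.033  0.013  0.002  0.001 -0.001 -0.002 -0.003 -0.003 -0.003 -0.003]
2 0.008 [ -40.   -80.  -120.  -149.  -163.6 -165.5 -158.4 -145.9 -130.1 -111.1
  -86.5] [373. 247. 326. 412. 437. 456. 462. 467. 469. 470.] [-0.079 -0.115 -0.136 -0.125 -0.094 -0.058 -0.029 -0.008  0.007  0.021
  0.025  0.043] [ 0.045  0.013  0.002  0.004 -0.002 -0.001 -0.002 -0.003 -0.002 -0.003]
1 0.012 [ -40.   -80.  -120.  -160.  -187.3 -165.1 -130.9 -103.1  -85.6  -72.4
  -48.3] [373. 248. 365. 422. 448. 460. 466. 468. 470. 470.] [-0.079 -0.115 -0.136 -0.155 -0.14  -0.     0.053  0.056  0.034  0.019
  0.034  0.045] [ 0.032  0.018  0.004 -0.002 -0.002 -0.002 -0.002 -0.003 -0.003 -0.003]
```

jog_arm:
  offset:
    - [0, 24, 0]
    - [0, 58, 0]
    - [0, 93, 0]
    - [0, 123, 0]
    - [0, 145, 0]
  spin: [0, 0, 0, 0, 0]

```text
clock: 10.3
ee_pos: [452.4, 21.3, 109.0]
ee_rot: [3.138, 0.142, 0.001]
contact_force: [0.4, -0.6, -6.3]
grip_width: 25.0
```

```bash
python3 -c "
import json;S=json.load(open('ctl.json'));S['pending']=[[S['y']-v/1000 for v in (24,58,93,123,145)]];json.dump(S,open('ctl.json','w'))"
python3 ctl.py 1 470.7 0 0 50 .004
```

```text
clock 10.30 pred -0.0962 meas [('top', -0.1062, 0.82), ('top', -0.0747, 0.78)] x [-0.0524  0.2717  0.0003 -0.0003] eq -0.0012 foot [4.52425e+02 2.13190e+01 8.17990e+01 9.10000e-02] y_log 268.0
head [644.6  61.7 330.6] force [ 0.4 -0.6 -6.3] mom [0.02 0.04 0.06] w 25.0
CALL [[0.0, np.float64(-7.0), 0.0], [0.0, np.float64(-19.5), 0.0], [0.0, np.float64(-34.0), 0.0], [0.0, np.float64(-50.5), 0.0], [0.0, np.float64(-67.5), 0.0]]
th plan [-0.022  0.011  0.027] max|th| 0.029 y rows [275. 353. 420. 451. 462. 467. 469. 470. 471. 471.]
```

jog_arm:
  offset:
    - [0, -7, 0]
    - [0, -19.5, 0]
    - [0, -34, 0]
    - [0, -50.5, 0]
    - [0, -67.5, 0]
  spin: [0, 0, 0, 0, 0]

```text
clock: 10.82
ee_pos: [445.8, 92.6, 108.8]
ee_rot: [-3.138, -0.145, -0.0]
contact_force: [0.2, 0.1, -6.8]
grip_width: 25.2
```

```bash
python3 ctl.py 1 470.7 0 0 50 .004
```

```text
clock 10.82 pred 0.0249 meas [('top', 0.0362, 0.77), ('top', 0.0132, 0.79)] x [-4.300e-03 -2.397e-01  7.000e-04  2.000e-04] eq -0.0033 foot [4.45755e+02 9.26240e+01 8.16230e+01 9.20000e-02] y_log 335.5
head [640.6 102.9 331.5] force [ 0.2  0.1 -6.8] mom [-0.    0.1  -0.05] w 25.2
CALL [[0.0, np.float64(-0.5), 0.0], [0.0, np.float64(-2.5), 0.0], [0.0, np.float64(-5.5), 0.0], [0.0, np.float64(-11.0), 0.0], [0.0, np.float64(-18.0), 0.0]]
th plan [-0.015 -0.012 -0.001] max|th| 0.015 y rows [336. 363. 411. 444. 460. 466. 468. 470. 471. 471.]
```

jog_arm:
  offset:
    - [0, -0.5, 0]
    - [0, -2.5, 0]
    - [0, -5.5, 0]
    - [0, -11, 0]
    - [0, -18, 0]
  spin: [0, 0, 0, 0, 0]

```text
clock: 11.33
ee_pos: [444.6, 108.3, 108.8]
ee_rot: [3.138, 0.141, 0.0]
contact_force: [0.4, -0.0, -6.3]
grip_width: 24.6
```

```bash
python3 ctl.py 1 470.7 0 0 50 .004
```

```text
clock 11.33 pred -0.0022 meas [('top', -0.0084, 0.89), ('top', -0.0182, 0.9)] x [-2.640e-02 -1.287e-01  4.000e-04  1.000e-04] eq -0.0021 foot [4.44587e+02 1.08279e+02 8.15960e+01 9.00000e-02] y_log 353.5
head [638.6 127.5 331.6] force [ 0.4 -0.  -6.3] mom [0.01 0.07 0.02] w 24.6
CALL [[0.0, np.float64(-11.0), 0.0], [0.0, np.float64(-28.0), 0.0], [0.0, np.float64(-47.0), 0.0], [0.0, np.float64(-65.5), 0.0], [0.0, np.float64(-82.0), 0.0]]
th plan [-0.004  0.033  0.041] max|th| 0.041 y rows [365. 450. 482. 480. 474. 472. 471. 471. 471. 471.]
```

jog_arm:
  offset:
    - [0, -11, 0]
    - [0, -28, 0]
    - [0, -47, 0]
    - [0, -65.5, 0]
    - [0, -82, 0]
  spin: [0, 0, 0, 0, 0]

```text
clock: 11.85
ee_pos: [436.9, 191.2, 108.8]
ee_rot: [-3.138, -0.142, -0.0]
contact_force: [0.9, 0.7, -6.4]
grip_width: 24.3
```

```bash
python3 ctl.py 1 470.7 0 0 50 .004
```

```text
clock 11.85 pred 0.0382 meas [('top', 0.0392, 0.88), ('top', 0.015, 0.92)] x [-2.500e-03 -2.439e-01  5.000e-04  2.000e-04] eq -0.0022 foot [4.36871e+02 1.91241e+02 8.15980e+01 9.10000e-02] y_log 435.5
head [631.8 200.5 331.4] force [ 0.9  0.7 -6.4] mom [-0.04  0.05  0.04] w 24.3
CALL [[0.0, np.float64(-6.5), 0.0], [0.0, np.float64(-16.0), 0.0], [0.0, np.float64(-26.0), 0.0], [0.0, np.float64(-36.0), 0.0], [0.0, np.float64(-44.0), 0.0]]
th plan [0.003 0.021 0.023] max|th| 0.024 y rows [442. 486. 493. 483. 476. 473. 472. 471. 471. 471.]
```

jog_arm:
  offset:
    - [0, -6.5, 0]
    - [0, -16, 0]
    - [0, -26, 0]
    - [0, -36, 0]
    - [0, -44, 0]
  spin: [0, 0, 0, 0, 0]

```text
clock: 12.37
ee_pos: [433.0, 234.8, 108.8]
ee_rot: [-3.138, -0.143, -0.0]
contact_force: [0.4, -1.2, -5.9]
grip_width: 24.8
```

```bash
python3 ctl.py 1 470.7 0 0 50 .004
```

```text
clock 12.37 pred 0.0215 meas [('top', 0.0181, 0.9), ('top', 0.0046, 0.91)] x [-3.700e-03 -1.261e-01  3.000e-04  1.000e-04] eq -0.0013 foot [4.33039e+02 2.34751e+02 8.16300e+01 9.10000e-02] y_log 479.5
head [627.6 248.6 331.6] force [ 0.4 -1.2 -5.9] mom [-0.01  0.09  0.03] w 24.8
CALL [[0.0, np.float64(-6.0), 0.0], [0.0, np.float64(-15.0), 0.0], [0.0, np.float64(-24.5), 0.0], [0.0, np.float64(-32.5), 0.0], [0.0, np.float64(-38.5), 0.0]]
th plan [0.007 0.025 0.023] max|th| 0.026 y rows [486. 521. 512. 491. 479. 474. 472. 472. 471. 471.]
```

jog_arm:
  offset:
    - [0, -7, 0]
    - [0, -17, 0]
    - [0, -26, 0]
    - [0, -32.5, 0]
    - [0, -36, 0]
  spin: [0, 0, 0, 0, 0]

```text
clock: 12.88
ee_pos: [429.7, 270.6, 108.8]
ee_rot: [-3.138, -0.144, -0.0]
contact_force: [-2.0, -0.3, -6.4]
grip_width: 24.9
```

```bash
python3 -c "
import json;S=json.load(open('ctl.json'));S['pending']=[[S['y']+v/1000 for v in (7,17,26,32.5,36)]];json.dump(S,open('ctl.json','w'))"
python3 ctl.py 1 470.7 0 0 50 .004
```

```text
clock 12.88 pred 0.0156 meas [('top', 0.0155, 0.88), ('top', 0.0084, 0.87)] x [ 0.0044 -0.0554  0.0003  0.    ] eq -0.0012 foot [4.29695e+02 2.70563e+02 8.15610e+01 9.20000e-02] y_log 515.5
head [624.2 285.1 331.5] force [-2.  -0.3 -6.4] mom [-0.01  0.02 -0.  ] w 24.9
CALL [[0.0, np.float64(-1.5), 0.0], [0.0, np.float64(-3.0), 0.0], [0.0, np.float64(-4.5), 0.0], [0.0, np.float64(-5.0), 0.0], [0.0, np.float64(-4.5), 0.0]]
th plan [0.006 0.008 0.004] max|th| 0.008 y rows [517. 518. 500. 484. 476. 473. 472. 471. 471. 471.]
```

jog_arm:
  offset:
    - [0, -1.5, 0]
    - [0, -3, 0]
    - [0, -4.5, 0]
    - [0, -5, 0]
    - [0, -4.5, 0]
  spin: [0, 0, 0, 0, 0]

```text
clock: 13.4
ee_pos: [429.5, 274.0, 108.8]
ee_rot: [3.138, 0.143, 0.0]
contact_force: [-0.5, -0.1, -7.5]
grip_width: 25.2
```

```bash
python3 ctl.py 1 470.7 0 0 50 .004
```

```text
clock 13.40 pred 0.0050 meas [('top', 0.0066, 0.86), ('top', 0.0069, 0.87)] x [ 0.0078  0.0163  0.0003 -0.    ] eq -0.0015 foot [4.29463e+02 2.73990e+02 8.16000e+01 9.10000e-02] y_log 520.0
head [623.8 290.3 331.6] force [-0.5 -0.1 -7.5] mom [0.01 0.04 0.03] w 25.2
CALL [[0.0, np.float64(3.0), 0.0], [0.0, np.float64(7.0), 0.0], [0.0, np.float64(12.5), 0.0], [0.0, np.float64(17.5), 0.0], [0.0, np.float64(23.0), 0.0]]
th plan [ 0.001 -0.009 -0.012] max|th| 0.012 y rows [517. 492. 477. 473. 472. 471. 471. 471. 471. 471.]
```

jog_arm:
  offset:
    - [0, 3, 0]
    - [0, 7, 0]
    - [0, 12.5, 0]
    - [0, 17.5, 0]
    - [0, 23, 0]
  spin: [0, 0, 0, 0, 0]

```text
clock: 13.92
ee_pos: [431.6, 250.4, 108.8]
ee_rot: [3.138, 0.142, 0.0]
contact_force: [0.4, -0.6, -6.1]
grip_width: 25.0
```

```bash
python3 ctl.py 1 470.7 0 0 50 .004
```

```text
clock 13.92 pred -0.0122 meas [('top', -0.0129, 0.88), ('top', -0.0044, 0.89)] x [ 0.0009  0.0809  0.0003 -0.0001] eq -0.0015 foot [4.31598e+02 2.50353e+02 8.15790e+01 9.10000e-02] y_log 497.0
head [625.5 270.7 331.6] force [ 0.4 -0.6 -6.1] mom [-0.02  0.07 -0.04] w 25.0
CALL [[0.0, np.float64(2.5), 0.0], [0.0, np.float64(6.5), 0.0], [0.0, np.float64(10.5), 0.0], [0.0, np.float64(15.0), 0.0], [0.0, np.float64(18.5), 0.0]]
th plan [-0.002 -0.01  -0.011] max|th| 0.011 y rows [494. 475. 468. 468. 470. 470. 470. 470. 470. 470.]
```

jog_arm:
  offset:
    - [0, 2.5, 0]
    - [0, 6.5, 0]
    - [0, 10.5, 0]
    - [0, 15, 0]
    - [0, 18.5, 0]
  spin: [0, 0, 0, 0, 0]

```text
clock: 14.43
ee_pos: [433.3, 232.1, 108.8]
ee_rot: [3.138, 0.142, 0.0]
contact_force: [-0.6, 0.1, -6.2]
grip_width: 25.0
```

```bash
python3 ctl.py 1 470.7 0 0 50 .004
```

```text
clock 14.43 pred -0.0103 meas [('top', -0.0093, 0.9), ('top', -0.0035, 0.9)] x [ 0.0003  0.0566  0.0004 -0.    ] eq -0.0018 foot [4.33255e+02 2.32120e+02 8.15600e+01 9.10000e-02] y_log 478.5
head [627.3 251.8 331.6] force [-0.6  0.1 -6.2] mom [-0.07  0.06 -0.01] w 25.0
CALL [[0.0, np.float64(2.5), 0.0], [0.0, np.float64(6.5), 0.0], [0.0, np.float64(10.5), 0.0], [0.0, np.float64(14.5), 0.0], [0.0, np.float64(17.5), 0.0]]
th plan [-0.004 -0.012 -0.012] max|th| 0.013 y rows [476. 459. 458. 464. 468. 470. 470. 470. 470. 470.]
```

jog_arm:
  offset:
    - [0, 2.5, 0]
    - [0, 6.5, 0]
    - [0, 10.5, 0]
    - [0, 14, 0]
    - [0, 16.5, 0]
  spin: [0, 0, 0, 0, 0]

```text
clock: 14.95
ee_pos: [434.8, 215.7, 108.8]
ee_rot: [3.138, 0.142, 0.0]
contact_force: [0.5, 0.7, -6.6]
grip_width: 24.9
```

```bash
python3 -c "
import json;S=json.load(open('ctl.json'));S['pending']=[[S['y']-v/1000 for v in (2.5,6.5,10.5,14,16.5)]];json.dump(S,open('ctl.json','w'))"
python3 ctl.py 1 470.7 0 0 50 .004
```

```text
clock 14.95 pred -0.0099 meas [('top', -0.0091, 0.89), ('top', -0.0051, 0.9)] x [-0.0022  0.0394  0.0004 -0.    ] eq -0.0019 foot [4.34761e+02 2.15712e+02 8.15540e+01 9.10000e-02] y_log 462.0
head [628.8 235.3 331.5] force [ 0.5  0.7 -6.6] mom [-0.03  0.06 -0.02] w 24.9
CALL [[0.0, np.float64(1.5), 0.0], [0.0, np.float64(4.0), 0.0], [0.0, np.float64(6.5), 0.0], [0.0, np.float64(8.5), 0.0], [0.0, np.float64(10.0), 0.0]]
th plan [-0.005 -0.01  -0.008] max|th| 0.010 y rows [460. 451. 456. 464. 468. 470. 470. 470. 470. 470.]
```

jog_arm:
  offset:
    - [0, 1.5, 0]
    - [0, 4, 0]
    - [0, 6.5, 0]
    - [0, 8.5, 0]
    - [0, 10, 0]
  spin: [0, 0, 0, 0, 0]

```text
clock: 15.47
ee_pos: [435.6, 206.0, 108.7]
ee_rot: [3.138, 0.142, -0.0]
contact_force: [0.2, -0.4, -6.0]
grip_width: 25.2
```

```bash
python3 ctl.py 2 470.7 0 0 50 .004
```

```text
clock 15.47 pred -0.0089 meas [('top', -0.0084, 0.9), ('top', -0.0055, 0.89)] x [-0.0042  0.0209  0.0005 -0.    ] eq -0.0021 foot [4.35633e+02 2.05959e+02 8.15460e+01 9.10000e-02] y_log 452.0
head [629.7 225.4 331.5] force [ 0.2 -0.4 -6. ] mom [-0.    0.08  0.04] w 25.2
CALL [[0.0, np.float64(0.5), 0.0], [0.0, np.float64(1.5), 0.0], [0.0, np.float64(2.0), 0.0], [0.0, np.float64(2.5), 0.0], [0.0, np.float64(2.5), 0.0]]
CALL [[0.0, np.float64(-0.5), 0.0], [0.0, np.float64(-1.0), 0.0], [0.0, np.float64(-2.5), 0.0], [0.0, np.float64(-3.5), 0.0], [0.0, np.float64(-5.0), 0.0]]
th plan [-0.005 -0.006 -0.005 -0.003 -0.001] max|th| 0.006 y rows [451. 450. 456. 463. 467. 469. 470. 470. 470. 470.]
```

jog_arm:
  offset:
    - [0, 0.5, 0]
    - [0, 1.5, 0]
    - [0, 2, 0]
    - [0, 2.5, 0]
    - [0, 2.5, 0]
  spin: [0, 0, 0, 0, 0]

```text
clock: 15.98
ee_pos: [435.9, 203.7, 108.8]
ee_rot: [3.138, 0.143, 0.0]
contact_force: [0.4, -0.8, -6.8]
grip_width: 24.7
```

jog_arm:
  offset:
    - [0, -0.5, 0]
    - [0, -1, 0]
    - [0, -2.5, 0]
    - [0, -3.5, 0]
    - [0, -5, 0]
  spin: [0, 0, 0, 0, 0]

```text
clock: 16.4
ee_pos: [435.4, 208.9, 108.8]
ee_rot: [3.138, 0.143, 0.0]
contact_force: [0.4, 0.9, -6.2]
grip_width: 24.8
```

```bash
python3 ctl.py 2 470.7 0 0 50 .004
```

```text
clock 16.40 pred -0.0007 meas [('top', -0.0016, 0.9), ('top', -0.0039, 0.9)] x [-0.0055 -0.0252  0.0004  0.    ] eq -0.0020 foot [4.35380e+02 2.08865e+02 8.15680e+01 9.10000e-02] y_log 454.5
head [629.5 226.9 331.6] force [ 0.4  0.9 -6.2] mom [-0.04 -0.   -0.02] w 24.8
CALL [[0.0, np.float64(-2.0), 0.0], [0.0, np.float64(-4.5), 0.0], [0.0, np.float64(-7.5), 0.0], [0.0, np.float64(-10.5), 0.0], [0.0, np.float64(-13.0), 0.0]]
CALL [[0.0, np.float64(-2.0), 0.0], [0.0, np.float64(-4.0), 0.0], [0.0, np.float64(-5.0), 0.0], [0.0, np.float64(-6.0), 0.0], [0.0, np.float64(-6.5), 0.0]]
th plan [-0.002  0.004  0.005  0.003  0.001] max|th| 0.005 y rows [456. 470. 474. 473. 472. 471. 471. 471. 470. 470.]
```

Excellent; continue.

jog_arm:
  offset:
    - [0, -2, 0]
    - [0, -4.5, 0]
    - [0, -7.5, 0]
    - [0, -10.5, 0]
    - [0, -13, 0]
  spin: [0, 0, 0, 0, 0]

```text
clock: 16.92
ee_pos: [434.2, 222.1, 108.8]
ee_rot: [-3.138, -0.143, 0.0]
contact_force: [1.8, -0.2, -7.3]
grip_width: 25.3
```

jog_arm:
  offset:
    - [0, -2, 0]
    - [0, -4, 0]
    - [0, -5, 0]
    - [0, -6, 0]
    - [0, -6.5, 0]
  spin: [0, 0, 0, 0, 0]

```text
clock: 17.33
ee_pos: [433.6, 228.2, 108.8]
ee_rot: [3.138, 0.143, -0.0]
contact_force: [-0.3, 0.5, -6.5]
grip_width: 25.2
```

```bash
python3 ctl.py 2 470.7 0 0 50 .004
```

```text
clock 17.33 pred 0.0003 meas [('top', -0.0002, 0.9), ('top', -0.0013, 0.9)] x [-0.002  -0.0094  0.0004  0.    ] eq -0.0019 foot [4.33610e+02 2.28241e+02 8.15510e+01 9.10000e-02] y_log 474.0
head [627.8 246.  331.6] force [-0.3  0.5 -6.5] mom [ 0.04  0.08 -0.03] w 25.2
CALL [[0.0, np.float64(-0.5), 0.0], [0.0, np.float64(-1.5), 0.0], [0.0, np.float64(-2.0), 0.0], [0.0, np.float64(-3.0), 0.0], [0.0, np.float64(-3.0), 0.0]]
CALL [[0.0, np.float64(-0.5), 0.0], [0.0, np.float64(-0.5), 0.0], [0.0, np.float64(-0.5), 0.0], [0.0, np.float64(0.0), 0.0], [0.0, np.float64(0.5), 0.0]]
th plan [-0.001  0.001  0.    -0.001 -0.002] max|th| 0.003 y rows [474. 478. 476. 474. 472. 472. 471. 471. 471. 470.]
```

jog_arm:
  offset:
    - [0, -0.5, 0]
    - [0, -1.5, 0]
    - [0, -2, 0]
    - [0, -3, 0]
    - [0, -3, 0]
  spin: [0, 0, 0, 0, 0]

```text
clock: 17.85
ee_pos: [433.3, 231.3, 108.8]
ee_rot: [3.138, 0.143, 0.0]
contact_force: [-0.1, 0.3, -5.6]
grip_width: 24.9
```

jog_arm:
  offset:
    - [0, -0.5, 0]
    - [0, -0.5, 0]
    - [0, -0.5, 0]
    - [0, 0, 0]
    - [0, 0.5, 0]
  spin: [0, 0, 0, 0, 0]

```text
clock: 18.27
ee_pos: [433.4, 230.6, 108.8]
ee_rot: [3.138, 0.143, 0.0]
contact_force: [0.3, -0.0, -6.7]
grip_width: 24.9
```

```bash
python3 ctl.py 3 470.7 0 0 50 .004
```

```text
clock 18.27 pred -0.0024 meas [('top', -0.0009, 0.91), ('top', 0.0001, 0.91)] x [ 0.0006  0.0108  0.0004 -0.    ] eq -0.0021 foot [4.33386e+02 2.30575e+02 8.15530e+01 9.10000e-02] y_log 476.5
head [627.6 248.5 331.6] force [ 0.3 -0.  -6.7] mom [-0.01  0.    0.06] w 24.9
CALL [[0.0, np.float64(1.5), 0.0], [0.0, np.float64(4.0), 0.0], [0.0, np.float64(6.0), 0.0], [0.0, np.float64(8.5), 0.0], [0.0, np.float64(10.0), 0.0]]
CALL [[0.0, np.float64(1.5), 0.0], [0.0, np.float64(2.5), 0.0], [0.0, np.float64(3.0), 0.0], [0.0, np.float64(3.0), 0.0], [0.0, np.float64(3.0), 0.0]]
CALL [[0.0, np.float64(0.0), 0.0], [0.0, np.float64(-0.5), 0.0], [0.0, np.float64(-1.0), 0.0], [0.0, np.float64(-1.5), 0.0], [0.0, np.float64(-2.0), 0.0]]
th plan [-0.003 -0.008 -0.008 -0.006 -0.004 -0.003 -0.002 -0.001] max|th| 0.008 y rows [475. 465. 463. 466. 469. 470. 470. 470. 470. 470.]
```

jog_arm:
  offset:
    - [0, 1.5, 0]
    - [0, 4, 0]
    - [0, 6, 0]
    - [0, 8.5, 0]
    - [0, 10, 0]
  spin: [0, 0, 0, 0, 0]

```text
clock: 18.78
ee_pos: [434.3, 220.3, 108.8]
ee_rot: [3.138, 0.142, -0.0]
contact_force: [-1.1, 0.7, -7.1]
grip_width: 25.1
```

jog_arm:
  offset:
    - [0, 1.5, 0]
    - [0, 2.5, 0]
    - [0, 3, 0]
    - [0, 3, 0]
    - [0, 3, 0]
  spin: [0, 0, 0, 0, 0]

```text
clock: 19.2
ee_pos: [434.6, 217.7, 108.8]
ee_rot: [3.138, 0.143, 0.0]
contact_force: [0.6, -0.6, -5.5]
grip_width: 25.2
```

jog_arm:
  offset:
    - [0, 0, 0]
    - [0, -0.5, 0]
    - [0, -1, 0]
    - [0, -1.5, 0]
    - [0, -2, 0]
  spin: [0, 0, 0, 0, 0]

```text
clock: 19.62
ee_pos: [434.4, 219.8, 108.8]
ee_rot: [3.138, 0.143, 0.0]
contact_force: [-0.0, 0.0, -5.4]
grip_width: 25.0
```

```bash
python3 ctl.py 3 470.7 0 0 50 .004
```

```text
clock 19.62 pred -0.0011 meas [('top', -0.0018, 0.9), ('top', -0.0026, 0.9)] x [-0.0032 -0.0089  0.0004  0.    ] eq -0.0020 foot [4.34381e+02 2.19779e+02 8.15680e+01 9.10000e-02] y_log 465.5
head [628.5 237.9 331.6] force [-0.   0.  -5.4] mom [-0.07  0.07  0.01] w 25.0
CALL [[0.0, np.float64(-0.5), 0.0], [0.0, np.float64(-1.5), 0.0], [0.0, np.float64(-2.5), 0.0], [0.0, np.float64(-3.5), 0.0], [0.0, np.float64(-4.5), 0.0]]
CALL [[0.0, np.float64(-0.5), 0.0], [0.0, np.float64(-1.0), 0.0], [0.0, np.float64(-1.5), 0.0], [0.0, np.float64(-2.0), 0.0], [0.0, np.float64(-2.0), 0.0]]
CALL [[0.0, np.float64(0.0), 0.0], [0.0, np.float64(0.0), 0.0], [0.0, np.float64(0.0), 0.0], [0.0, np.float64(0.0), 0.0], [0.0, np.float64(0.0), 0.0]]
th plan [-0.002 -0.     0.    -0.    -0.001 -0.002 -0.002 -0.002] max|th| 0.002 y rows [466. 470. 472. 472. 471. 471. 471. 470. 470. 470.]
```

jog_arm:
  offset:
    - [0, -0.5, 0]
    - [0, -1.5, 0]
    - [0, -2.5, 0]
    - [0, -3.5, 0]
    - [0, -4.5, 0]
  spin: [0, 0, 0, 0, 0]

```text
clock: 20.13
ee_pos: [434.0, 224.3, 108.8]
ee_rot: [3.138, 0.143, 0.0]
contact_force: [0.3, -0.3, -7.0]
grip_width: 25.0
```

jog_arm:
  offset:
    - [0, -0.5, 0]
    - [0, -1, 0]
    - [0, -1.5, 0]
    - [0, -2, 0]
    - [0, -2, 0]
  spin: [0, 0, 0, 0, 0]

```text
clock: 20.55
ee_pos: [433.8, 226.2, 108.8]
ee_rot: [3.138, 0.143, 0.0]
contact_force: [-0.1, 0.0, -6.6]
grip_width: 25.1
```

jog_arm:
  offset:
    - [0, 0, 0]
    - [0, 0, 0]
    - [0, 0, 0]
    - [0, 0, 0]
    - [0, 0, 0]
  spin: [0, 0, 0, 0, 0]

```text
clock: 20.97
ee_pos: [433.8, 226.1, 108.7]
ee_rot: [3.138, 0.143, -0.0]
contact_force: [-0.4, 0.8, -5.9]
grip_width: 24.9
```

```bash
python3 ctl.py 3 470.7 0 0 50 .004
```

```text
clock 20.97 pred -0.0021 meas [('top', -0.0012, 0.9), ('top', -0.0011, 0.9)] x [-0.0011  0.0015  0.0004 -0.    ] eq -0.0021 foot [4.33785e+02 2.26133e+02 8.15350e+01 9.10000e-02] y_log 472.0
head [628.  244.1 331.5] force [-0.4  0.8 -5.9] mom [-0.07  0.08  0.01] w 24.9
CALL [[0.0, np.float64(0.5), 0.0], [0.0, np.float64(1.5), 0.0], [0.0, np.float64(2.0), 0.0], [0.0, np.float64(3.0), 0.0], [0.0, np.float64(3.5), 0.0]]
CALL [[0.0, np.float64(0.5), 0.0], [0.0, np.float64(1.0), 0.0], [0.0, np.float64(1.0), 0.0], [0.0, np.float64(1.0), 0.0], [0.0, np.float64(1.0), 0.0]]
CALL [[0.0, np.float64(-0.5), 0.0], [0.0, np.float64(-0.5), 0.0], [0.0, np.float64(-0.5), 0.0], [0.0, np.float64(-1.0), 0.0], [0.0, np.float64(-1.0), 0.0]]
th plan [-0.002 -0.004 -0.004 -0.003 -0.003 -0.002 -0.002 -0.002] max|th| 0.004 y rows [472. 468. 468. 469. 470. 470. 470. 470. 470. 470.]
```

jog_arm:
  offset:
    - [0, 0.5, 0]
    - [0, 1.5, 0]
    - [0, 2, 0]
    - [0, 3, 0]
    - [0, 3.5, 0]
  spin: [0, 0, 0, 0, 0]

```text
clock: 21.48
ee_pos: [434.2, 222.5, 108.8]
ee_rot: [3.138, 0.142, 0.0]
contact_force: [0.2, 0.2, -7.1]
grip_width: 24.8
```

jog_arm:
  offset:
    - [0, 0.5, 0]
    - [0, 1, 0]
    - [0, 1, 0]
    - [0, 1, 0]
    - [0, 1, 0]
  spin: [0, 0, 0, 0, 0]

```text
clock: 21.9
ee_pos: [434.2, 221.7, 108.8]
ee_rot: [3.138, 0.143, 0.0]
contact_force: [-0.3, 0.6, -6.0]
grip_width: 25.2
```

jog_arm:
  offset:
    - [0, -0.5, 0]
    - [0, -0.5, 0]
    - [0, -0.5, 0]
    - [0, -1, 0]
    - [0, -1, 0]
  spin: [0, 0, 0, 0, 0]

```text
clock: 22.32
ee_pos: [434.1, 222.7, 108.8]
ee_rot: [3.138, 0.143, -0.0]
contact_force: [-0.4, -0.2, -5.9]
grip_width: 25.1
```

```bash
python3 ctl.py 2 -9.5 0 0 60 .0025
```

```text
clock 22.32 pred -0.0021 meas [('top', -0.0056, 0.91), ('top', -0.0065, 0.91)] x [-0.0068 -0.0089  0.0004  0.    ] eq -0.0018 foot [4.34103e+02 2.22746e+02 8.15560e+01 9.10000e-02] y_log 468.5
head [628.2 241.6 331.6] force [-0.4 -0.2 -5.9] mom [0.07 0.07 0.03] w 25.1
CALL [[0.0, np.float64(-3.0), 0.0], [0.0, np.float64(-8.0), 0.0], [0.0, np.float64(-14.5), 0.0], [0.0, np.float64(-21.5), 0.0], [0.0, np.float64(-28.5), 0.0]]
CALL [[0.0, np.float64(-6.5), 0.0], [0.0, np.float64(-12.5), 0.0], [0.0, np.float64(-17.5), 0.0], [0.0, np.float64(-20.5), 0.0], [0.0, np.float64(-22.5), 0.0]]
th plan [0.001 0.016 0.025 0.029 0.029] max|th| 0.032 y rows [472. 503. 520. 496. 432. 340. 235. 134.  56.   9.  -8. -10.]
```

jog_arm:
  offset:
    - [0, -3, 0]
    - [0, -8, 0]
    - [0, -14.5, 0]
    - [0, -21.5, 0]
    - [0, -28.5, 0]
  spin: [0, 0, 0, 0, 0]

```text
clock: 22.83
ee_pos: [431.4, 252.0, 108.8]
ee_rot: [-3.138, -0.143, -0.0]
contact_force: [0.2, 0.4, -5.9]
grip_width: 24.8
```

jog_arm:
  offset:
    - [0, -6.5, 0]
    - [0, -12.5, 0]
    - [0, -17.5, 0]
    - [0, -20.5, 0]
    - [0, -22.5, 0]
  spin: [0, 0, 0, 0, 0]

```text
clock: 23.25
ee_pos: [429.4, 273.9, 108.7]
ee_rot: [3.138, 0.143, -0.0]
contact_force: [-0.5, 0.1, -6.9]
grip_width: 24.8
```

```bash
python3 ctl.py 2 -9.5 -30 0 50 .0025
```

```text
clock 23.25 pred 0.0274 meas [('top', 0.0325, 0.88), ('top', 0.0312, 0.88)] x [0.031  0.0149 0.0005 0.    ] eq -0.0025 foot [4.29395e+02 2.73929e+02 8.15110e+01 9.10000e-02] y_log 519.5
head [624.2 284.7 331.4] force [-0.5  0.1 -6.9] mom [ 0.01  0.04 -0.03] w 24.8
CALL [[-1.0, np.float64(2.5), 0.0], [-3.0, np.float64(7.0), 0.0], [-6.5, np.float64(14.0), 0.0], [-10.5, np.float64(22.0), 0.0], [-15.0, np.float64(32.0), 0.0]]
CALL [[-4.5, np.float64(11.5), 0.0], [-8.5, np.float64(24.0), 0.0], [-12.0, np.float64(37.5), 0.0], [-14.0, np.float64(52.0), 0.0], [-15.0, np.float64(67.5), 0.0]]
th plan [ 0.027  0.018  0.01   0.003 -0.004] max|th| 0.028 y rows [517. 476. 404. 317. 225. 139.  68.  20.  -4. -10.]
```

jog_arm:
  offset:
    - [-1, 2.5, 0]
    - [-3, 7, 0]
    - [-6.5, 14, 0]
    - [-10.5, 22, 0]
    - [-15, 32, 0]
  spin: [0, 0, 0, 0, 0]

```text
clock: 23.77
ee_pos: [417.1, 239.3, 108.8]
ee_rot: [3.138, 0.143, -0.0]
contact_force: [-0.4, -0.3, -5.4]
grip_width: 25.0
```

jog_arm:
  offset:
    - [-4.5, 11.5, 0]
    - [-8.5, 24, 0]
    - [-12, 37.5, 0]
    - [-14, 52, 0]
    - [-15, 67.5, 0]
  spin: [0, 0, 0, 0, 0]

```text
clock: 24.18
ee_pos: [408.1, 170.2, 108.8]
ee_rot: [3.138, 0.142, 0.0]
contact_force: [1.2, -1.4, -6.3]
grip_width: 24.9
```

```bash
python3 ctl.py 2 -9.5 0 0 45 .0025
```

```text
clock 24.18 pred -0.0048 meas [('top', -0.0033, 0.92), ('top', 0.0191, 0.93)] x [ 3.800e-02  2.768e-01  6.000e-04 -2.000e-04] eq -0.0026 foot [4.08075e+02 1.70204e+02 8.16400e+01 9.10000e-02] y_log 420.0
head [602.2 188.6 331.6] force [ 1.2 -1.4 -6.3] mom [-0.03  0.06  0.01] w 24.9
CALL [[0.0, np.float64(7.0), 0.0], [0.0, np.float64(20.0), 0.0], [0.0, np.float64(37.0), 0.0], [0.0, np.float64(57.0), 0.0], [0.0, np.float64(79.5), 0.0]]
CALL [[0.0, np.float64(24.0), 0.0], [0.0, np.float64(48.5), 0.0], [0.0, np.float64(73.5), 0.0], [0.0, np.float64(98.5), 0.0], [0.0, np.float64(123.0), 0.0]]
th plan [ 0.034  0.008 -0.013 -0.028 -0.037] max|th| 0.040 y rows [413. 316. 193.  93.  26.  -8. -18. -15. -10.]
```

jog_arm:
  offset:
    - [0, 7, 0]
    - [0, 20, 0]
    - [0, 37, 0]
    - [0, 57, 0]
    - [0, 79.5, 0]
  spin: [0, 0, 0, 0, 0]

```text
clock: 24.7
ee_pos: [415.7, 91.9, 108.9]
ee_rot: [-3.138, -0.145, -0.001]
contact_force: [0.0, -0.5, -5.4]
grip_width: 25.4
```

jog_arm:
  offset:
    - [0, 24, 0]
    - [0, 48.5, 0]
    - [0, 73.5, 0]
    - [0, 98.5, 0]
    - [0, 123, 0]
  spin: [0, 0, 0, 0, 0]

```text
clock: 25.12
ee_pos: [426.8, -31.4, 108.9]
ee_rot: [3.138, 0.143, 0.001]
contact_force: [1.2, 0.7, -6.0]
grip_width: 25.1
```

```bash
python3 ctl.py 1 -9.5 0 0 45 .004
```

```text
clock 25.12 pred -0.0352 meas [('top', -0.035, 0.71), ('top', 0.0028, 0.73)] x [ 2.990e-02  4.019e-01  6.000e-04 -3.000e-04] eq -0.0029 foot [ 4.26839e+02 -3.13900e+01  8.17300e+01  9.10000e-02] y_log 217.5
head [620.3  -6.1 331.6] force [ 1.2  0.7 -6. ] mom [-0.09  0.03 -0.03] w 25.1
CALL [[0.0, np.float64(18.5), 0.0], [0.0, np.float64(47.0), 0.0], [0.0, np.float64(79.5), 0.0], [0.0, np.float64(111.5), 0.0], [0.0, np.float64(141.5), 0.0]]
th plan [ 0.    -0.06  -0.075] max|th| 0.075 y rows [199.  50. -14. -19. -13. -10. -10. -10. -10.]
```

jog_arm:
  offset:
    - [0, 18.5, 0]
    - [0, 47, 0]
    - [0, 79.5, 0]
    - [0, 111.5, 0]
    - [0, 141.5, 0]
  spin: [0, 0, 0, 0, 0]

```text
clock: 25.63
ee_pos: [439.8, -172.1, 108.9]
ee_rot: [3.138, 0.144, 0.001]
contact_force: [0.9, 0.1, -6.9]
grip_width: 24.9
```

```bash
python3 ctl.py 1 -9.5 0 -10 45 .004
```

```text
clock 25.63 pred -0.0722 meas [('top', -0.0741, 0.81), ('top', -0.0346, 0.84)] x [-1.800e-03  4.356e-01  5.000e-04 -4.000e-04] eq -0.0022 foot [ 4.39791e+02 -1.72140e+02  8.17230e+01  9.20000e-02] y_log 76.0
head [ 632.5 -138.4  331.1] force [ 0.9  0.1 -6.9] mom [-0.05  0.06 -0.08] w 24.9
CALL [[0.0, np.float64(10.0), 1.0], [0.0, np.float64(25.0), 3.5], [0.0, np.float64(42.0), 6.5], [0.0, np.float64(58.0), 9.0], [0.0, np.float64(72.5), 10.0]]
th plan [-0.008 -0.036 -0.041] max|th| 0.041 y rows [ 66.  -8. -29. -22. -15. -11. -10. -10. -10.]
```

jog_arm:
  offset:
    - [0, 10, 1]
    - [0, 25, 3.5]
    - [0, 42, 6.5]
    - [0, 58, 9]
    - [0, 72.5, 10]
  spin: [0, 0, 0, 0, 0]

```text
clock: 26.15
ee_pos: [446.4, -243.4, 98.3]
ee_rot: [-3.138, -0.145, 0.001]
contact_force: [0.5, 0.4, -6.6]
grip_width: 24.8
```

```bash
python3 ctl.py 1 -9.5 0 -15 45 .004
```

```text
clock 26.15 pred -0.0400 meas [('top', -0.0396, 0.84), ('top', -0.0214, 0.85)] x [-5.10e-03  2.08e-01  4.00e-04 -2.00e-04] eq -0.0020 foot [ 4.46425e+02 -2.43393e+02  7.10870e+01  9.20000e-02] y_log 3.5
head [ 639.8 -217.   320.9] force [ 0.5  0.4 -6.6] mom [-0.03  0.12 -0.02] w 24.8
CALL [[0.0, np.float64(4.5), 1.5], [0.0, np.float64(11.5), 5.5], [0.0, np.float64(18.5), 9.5], [0.0, np.float64(25.0), 13.5], [0.0, np.float64(30.5), 15.0]]
th plan [-0.008 -0.02  -0.02 ] max|th| 0.021 y rows [ -1. -31. -31. -21. -14. -11. -10. -10. -10.]
```

jog_arm:
  offset:
    - [0, 4.5, 1.5]
    - [0, 11.5, 5.5]
    - [0, 18.5, 9.5]
    - [0, 25, 13.5]
    - [0, 30.5, 15]
  spin: [0, 0, 0, 0, 0]

```text
clock: 26.67
ee_pos: [448.9, -273.9, 82.7]
ee_rot: [-3.138, -0.143, 0.002]
contact_force: [-0.9, -0.5, -6.3]
grip_width: 24.9
```

```bash
python3 ctl.py 1 -9.5 0 -12 45 .004
```

```text
clock 26.67 pred -0.0197 meas [('top', -0.0203, 0.84), ('top', -0.013, 0.83)] x [-0.0071  0.0748  0.0004 -0.0001] eq -0.0018 foot [ 4.48861e+02 -2.73857e+02  5.55260e+01  9.10000e-02] y_log -27.0
head [ 642.7 -251.8  305.5] force [-0.9 -0.5 -6.3] mom [ 0.05  0.08 -0.03] w 24.9
CALL [[0.0, np.float64(0.5), 1.0], [0.0, np.float64(1.5), 4.0], [0.0, np.float64(2.0), 8.0], [0.0, np.float64(2.5), 11.0], [0.0, np.float64(2.5), 12.0]]
th plan [-0.006 -0.006 -0.004] max|th| 0.006 y rows [-28. -29. -22. -15. -12. -11. -10. -10. -10.]
```

jog_arm:
  offset:
    - [0, 0.5, 1]
    - [0, 1.5, 4]
    - [0, 2, 8]
    - [0, 2.5, 11]
    - [0, 2.5, 12]
  spin: [0, 0, 0, 0, 0]

```text
clock: 27.18
ee_pos: [449.1, -275.7, 71.0]
ee_rot: [-3.138, -0.143, 0.002]
contact_force: [-0.3, -0.2, -6.3]
grip_width: 24.6
```

```bash
python3 ctl.py 1 -8 0 0 45 .004
```

```text
clock 27.18 pred -0.0049 meas [('top', -0.0065, 0.84), ('top', -0.007, 0.84)] x [-0.007  -0.0066  0.0003  0.    ] eq -0.0014 foot [ 4.49065e+02 -2.75699e+02  4.37540e+01  9.10000e-02] y_log -29.5
head [ 643.1 -256.6  293.7] force [-0.3 -0.2 -6.3] mom [ 0.05  0.07 -0.07] w 24.6
CALL [[0.0, np.float64(-2.0), 0.0], [0.0, np.float64(-5.0), 0.0], [0.0, np.float64(-8.5), 0.0], [0.0, np.float64(-12.0), 0.0], [0.0, np.float64(-15.5), 0.0]]
th plan [-0.002  0.005  0.007] max|th| 0.007 y rows [-28. -12.  -6.  -7.  -8.  -8.  -8.  -8.  -8.]
```

jog_arm:
  offset:
    - [0, -2, 0]
    - [0, -5, 0]
    - [0, -8.5, 0]
    - [0, -12, 0]
    - [0, -15.5, 0]
  spin: [0, 0, 0, 0, 0]

```text
clock: 27.7
ee_pos: [448.0, -260.1, 71.9]
ee_rot: [3.138, 0.143, 0.0]
contact_force: [-0.7, 0.0, -6.0]
grip_width: 24.9
```

```bash
python3 ctl.py 1 -8 76 0 45 .004
```

```text
clock 27.70 pred 0.0071 meas [('top', 0.0038, 0.85), ('top', -0.0016, 0.85)] x [-0.0053 -0.0571  0.0002  0.    ] eq -0.0007 foot [ 4.48026e+02 -2.60082e+02  4.47230e+01  9.10000e-02] y_log -14.0
head [ 642.3 -243.2  294.7] force [-0.7  0.  -6. ] mom [-0.01  0.09  0.  ] w 24.9
CALL [[8.0, np.float64(-4.0), 0.0], [27.0, np.float64(-10.0), 0.0], [49.0, np.float64(-16.5), 0.0], [68.0, np.float64(-22.5), 0.0], [76.0, np.float64(-27.0), 0.0]]
th plan [0.003 0.016 0.015] max|th| 0.017 y rows [-10.  16.  14.   3.  -4.  -7.  -8.  -8.  -8.]
```

jog_arm:
  offset:
    - [8, -1, 0]
    - [28, -3, 0]
    - [51, -4.5, 0]
    - [71, -5, 0]
    - [79, -5, 0]
  spin: [0, 0, 0, 0, 0]

```text
clock: 28.22
ee_pos: [528.8, -247.8, 71.9]
ee_rot: [3.138, 0.144, 0.003]
contact_force: [0.2, 0.4, -6.1]
grip_width: 25.1
```

jog_arm:
  offset:
    - [0, 0, 0]
    - [0, 0, 2]
    - [0, 0, 5]
    - [0, 0, 10]
    - [0, 0, 15]
  spin: [0, 0, 0, 0, 0]

```text
clock: 28.63
ee_pos: [525.6, -248.7, 56.3]
ee_rot: [3.138, 0.141, -0.0]
contact_force: [-0.6, 0.3, -6.0]
grip_width: 24.8
```

```bash
python3 - <<'E'
from ctl import *
s=read_state(); print(s["clock"],np.round(foot(s),3),s["contact_force"].round(1)); print(lean("top",snapshot("top"),foot(s)))
im=snapshot("scene"); print(lean("scene",im,foot(s)))
cv2.imwrite("pics/f0.png",cv2.resize(im[260:460,100:360],None,fx=3,fy=3,interpolation=cv2.INTER_CUBIC)[:,:,::-1])
E
```

```text
28.6333 [ 5.25567e+02 -2.48653e+02  2.91080e+01  9.00000e-02] [-0.6  0.3 -6. ]
(np.float64(-0.027965118044047006), np.float64(0.8215074155764455))
(np.float64(-0.028390558334700902), np.float64(0.8193020486828543))
```

View pics/f0.png

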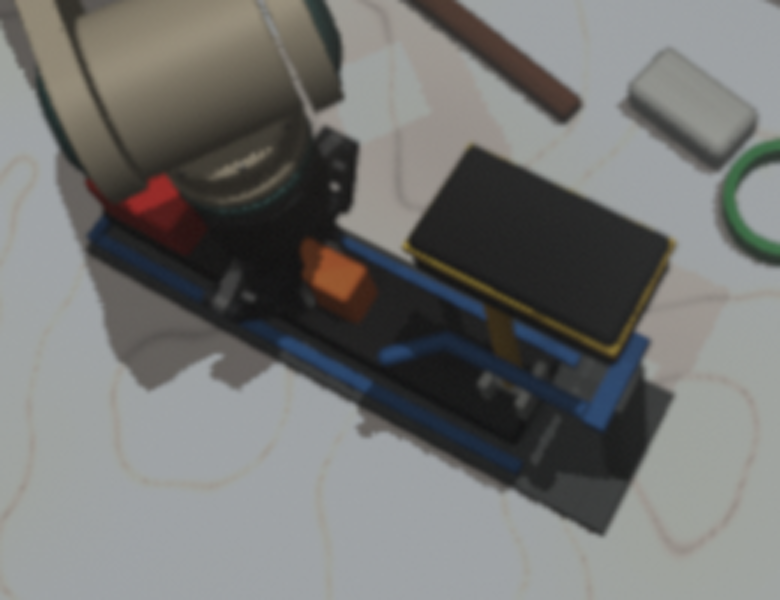

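jog_arm:
  offset:
    - [0, 0, 5]
    - [0, 0, 10]
    - [0, 0, 14]
    - [0, 0, 16.5]
    - [0, 0, 17.5]
  spin: [0, 0, 0, 0, 0]

```text
clock: 29.15
ee_pos: [526.2, -248.4, 39.3]
ee_rot: [-3.138, -0.143, 0.0]
contact_force: [-4.1, 2.4, -0.0]
grip_width: 24.7
```

jog_arm:
  offset:
    - [0, 0, 0]
    - [0, 0, 0.5]
    - [0, 0, 0.5]
    - [0, 0, 0.5]
    - [0, 0, 0.5]
  spin: [0, 0, 0, 0, 0]

```text
clock: 29.57
ee_pos: [526.4, -248.5, 39.2]
ee_rot: [3.138, 0.143, 0.001]
contact_force: [-1.8, 1.0, -1.4]
grip_width: 25.0
```

```bash
python3 - <<'E'
from ctl import *
s=read_state(); print(s["clock"],np.round(foot(s),3),s["contact_force"].round(1),s["moment"].round(2)); print(lean("top",snapshot("top"),foot(s)))
E
```

```text
29.5667 [ 5.26360e+02 -2.48508e+02  1.20420e+01  9.10000e-02] [-1.8  1.  -1.4] [0.2  0.37 0.06]
(np.float64(-0.09309625145356487), np.float64(0.7942489872171952))
```

jog_arm:
  offset:
    - [0, 0, 0]
    - [0, 0, 0]
    - [0, 0, 0]
    - [0, 0, 0]
    - [0, 0, 0]
  spin: [0, 0, 0, 0, 0]
  grip: -1

```text
clock: 30.03
ee_pos: [526.5, -248.6, 39.1]
ee_rot: [3.138, 0.143, 0.001]
contact_force: [-0.0, -0.4, 0.5]
grip_width: 83.4
```

jog_arm:
  offset:
    - [0, 0, 0]
    - [0, 0, 0]
    - [0, 0, -5]
    - [0, 0, -15]
    - [0, 0, -30]
  spin: [0, 0, 0, 0, 0]

```text
clock: 30.45
ee_pos: [525.6, -248.1, 68.6]
ee_rot: [-3.137, -0.143, 0.003]
contact_force: [-0.5, 0.4, -0.7]
grip_width: 85.4
```

jog_arm:
  offset:
    - [0, 0, -20]
    - [0, 0, -40]
    - [-3, 0, -60]
    - [-8, 0, -75]
    - [-15, 0, -85]
  spin: [0, 0, 0, 0, 0]

```text
clock: 30.87
ee_pos: [511.9, -250.1, 157.0]
ee_rot: [3.136, 0.143, 0.005]
contact_force: [-0.1, 0.1, -0.2]
grip_width: 85.4
```

jog_arm:
  offset:
    - [-15, 0, -8]
    - [-35, 0, -16]
    - [-60, 0, -24]
    - [-75, 0, -28]
    - [-80, 0, -30]
  spin: [0, 0, 0, 0, 0]

```text
clock: 31.28
ee_pos: [430.1, -257.4, 185.1]
ee_rot: [3.137, 0.141, 0.001]
contact_force: [-0.2, -0.6, -0.4]
grip_width: 85.3
```

```bash
python3 - <<'E'
from ctl import *
s=read_state(); print(s["clock"],s["ee_pos"].round(1),s["grip_width"],s["contact_force"].round(1),np.abs(s["qvel"]).max()); p=[526.4,-248.5,12,.091]
a=snapshot("top");b=snapshot("scene"); print(lean("top",a,p),lean("scene",b,p))
o=np.hstack([cv2.resize(b[260:460,90:340],None,fx=2,fy=2),cv2.resize(a[140:340,300:450],(300,400))])
cv2.imwrite("pics/end.png",o[:,:,::-1])
E
```

```text
31.2833 [ 430.1 -257.4  185.1] 85.29651142376476 [-0.2 -0.6 -0.4] 0.10459323972668942
(np.float64(-0.09303061077186903), np.float64(0.804141541209017)) (np.float64(-0.09382307390261824), np.float64(0.7785724448175847))
```

View pics/end.png

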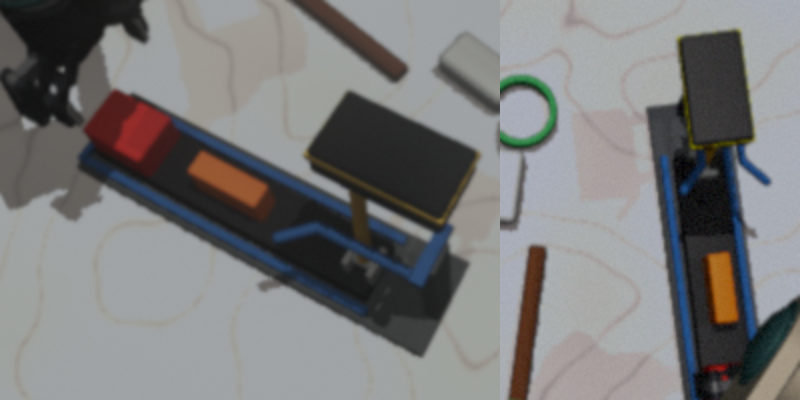

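The final picture shows the foot seated between the cradle walls and the mast in the fork, resting on the +y prong. The gripper is clear of the lamp, so I am handing the job in.

```bash
python3 -c "
from station import *
print(job_done()); print(read_state()['clock'])"
```

```text
the job is handed in; nothing more can be done
None
the job is handed in; nothing more can be done
```

The lamp was held over the ring and is back in its cradle, released, and the job is handed in at about 31 s of the 67 s allowed.

- **Pick-up and carry:** I gripped the orange handle, lifted the lamp out of the fork and balanced the mast by moving the foot sideways, using camera measurements of the lean. The first approach overshot the ring by about 220 mm, so I had to swing back and settle before holding. The lean peaked at about 0.11 rad, far from the 0.45 rad stops.
- **Hold:** The head was within 20 mm of the ring centre in every reading from about 14.5 s to 22.4 s. Over the last 5 s it was within about 12 mm, with measured lean under 0.007 rad. Small sideways corrections of a few mm continued throughout, so it was not perfectly still.
- **Return:** The mast went back into the fork and the foot was lowered to its seated height (underside 12 mm). I then opened the gripper, lifted and retreated.
- **Last checks:** Both cameras read a lean of -0.093 rad, so the mast rests on a prong as expected. The gripper is open and clear with almost no force on it. The hammer, dolly and tape roll lie where they were as far as the last crops show; part of the hammer and tape roll was outside them.
- **Disagreement:** The scene camera's lean fit was poor beyond the ring area, so I balanced on the top camera alone there. The two cameras agreed at the cradle.

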